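# Fold out the wall hook and hang the check weight on it

## Task

Fold the hook on the upright panel out and down until it is fully open on its stop, using no more than 25 N. Then take the hanging check weight by its tab, pass its eye over the upturned tip and, holding the eye clear of the bar, move it back until it meets the collar clamped on the bar and press it there steadily with about 10 N, never over 20 N; then lower it gently onto the bar and let it hang, straight and at rest. Do not disturb the bowl, the stirrer disc or the jar.

Things in the scene. Friction and masses are not known exactly. Their poses are not given: they have to be found in the camera images.
- panel: Grey upright panel fixed to the bench, 120 mm wide, 230 mm high, 14 mm thick; its foot, 10 mm high, reaches from 30 mm before the front face to 100 mm behind. Origin at bench height under the middle of the front face; x points out of its back (the hook opens to -x), y along it, z up. The hook's hinge axis runs along y at x = -24 mm, z = 160 mm, between two 26 mm ears.
- hook (a joint): Steel folding hook on the panel: 0 folded up flat before the panel, 1.571 fully open, bar level to the panel's -x, on a rigid stop. A friction hinge (0.3 N m, no spring) keeps it where it is left. Folded, its outer end stands above the panel's top edge: push it outward from behind there, then down from above.
- hook_tip (a point): Point on the moving hook's bar axis, 110 mm from the hinge axis. From the hinge axis outward: 12 mm round bar to 104 mm, then its end bends 6 mm outward and 8 mm to the side that faces the panel when folded and up when open (open: tip's top 14 mm above the bar's axis).
- hinge (a point): Fixed point on the panel, axes as the panel's: middle of the hook's hinge axis; open, the bar runs from here along -x. A 40 mm collar is clamped tight on the bar; its outer face lies 36 to 56 mm from the hinge axis, different each time and not measured: feel for it (the hole centre is then 6 mm further out). Hanging, the hole centre is 7 mm below the bar's axis.
- weight: Steel hanging check weight standing on the bench, about 0.35 kg. Origin at the centre of its underside, z up. Round foot 60 mm wide, 32 mm high; stem; square eye plate 46 x 46 mm, 12 mm thick along x, z = 82 to 128 mm, round 26 mm hole along x; above it the gripping tab, 12 mm along x, 24 mm along y, up to z = 178 mm. Either face may go to the collar.
- eye (a point): Centre of the hole in the weight's eye plate, 105 mm above the weight's underside; axes as the weight's.
- measuring_bowl: Bystander: grey metal bowl with a neck, 91 mm wide, 137 mm high; origin at the centre of its underside.
- stirrer_disc: Bystander: metal disc with a spindle, on the cloth, 74 mm wide, 67 mm high; origin at the centre of its underside.
- sample_jar: Bystander: jar with a white lid, 54 mm wide, 78 mm high; origin at the centre of its underside.

How it is judged:
On the way, in this order (a step that is already met when the one before it is completed fails the run):
1. the hook is fully open on its stop, the weight still on the bench (value of joint hook above 1.535 rad and height (world z) of weight below 0.02 m), for 0.2 s.
2. the eye is on the hook, inside the upturned tip (value of joint hook above 1.5 rad and x of eye in the frame of hinge between -0.09 and -0.036 m and y of eye in the frame of hinge between -0.01 and 0.01 m and z of eye in the frame of hinge between -0.012 and 0.012 m), for 0.05 s.
3. the weight is pressed against the collar, its hole clear of the bar, with over 7 N for 0.3 s (value of joint hook above 1.5 rad and x of eye in the frame of hinge between -0.066 and -0.036 m and y of eye in the frame of hinge between -0.006 and 0.006 m and z of eye in the frame of hinge between -0.006 and 0.006 m and contact force between weight and panel above 7 N), for 0.3 s.
At the end, for the whole second after the job is handed in: The hook is open to within 0.036 rad of its stop; the weight hangs at rest on the bar, its hole centre 36 to 72 mm outward of the hinge axis, within 6 mm sideways and 4 to 11 mm below the bar's axis, upright within 0.15 rad and square to the panel within 0.17 rad (value of joint hook above 1.535 rad and x of eye in the frame of hinge between -0.072 and -0.036 m and y of eye in the frame of hinge between -0.006 and 0.006 m and z of eye in the frame of hinge between -0.011 and -0.004 m and angle between weight's own z axis and vertical below 0.15 rad and angle between the x axis of weight and the x axis of panel, either way round below 0.17 rad and linear speed of weight below 0.03 m/s); the robot touches nothing.
It fails at once if the robot loads the hook or panel with more than 25 N (contact force between any of the fingers, the arm and panel above 25 N).
It fails at once if the weight, not yet lowered onto the bar, is pressed on the hook or panel with more than 20 N (contact force between weight and panel above 20 N and z of eye in the frame of hinge above -0.006 m).
It fails at once if the weight is slammed on the hook or panel, with more than 40 N (contact force between weight and panel above 40 N).
It fails at once if a bystander is moved by more than 20 mm (distance of any of measuring_bowl, stirrer_disc, sample_jar from where it was at the start of the episode above 0.02 m).
It also fails if it takes over 72 s, if anything falls off the work surface, if the arm or the gripper's body presses on something with over 40 N, if the wrist force passes 120 N, or if a joint passes its speed limit or range.

## Robot

A 6-joint arm with a two-finger parallel gripper is mounted at the origin on a cart in front of the work surface, level with it; the furniture and walls round the work are solid. World frame = base frame: x ahead of the robot, y to its left, z up, the work surface at z = 0. Lengths are in m, angles in rad, forces in N, time in s.
With the tool pointing down it reaches from about 0.3 to 0.85 m from the base axis. Payload 4.2 kg.
Tool frame: the origin (TCP) lies midway between the tips of the shut fingers; the grasp point (between the pads) lies 19 mm behind it (r.grip_depth is the distance from the TCP to the grasp point, in m); z points along the fingers, y is the line along which they close (so a half turn about z gives the same grasp; the last joint's range is limited). The gripper opens to 91 mm and grips with 3 to 60 N. Pads are 32 mm wide; open, the fingers measure 118 mm over their backs; the gripper's body (76 mm by 178 mm) begins 60 mm behind the grasp point.
Start: joints at [-1.161, 0.32, 1.565, -0, 1.257, -0.02], TCP at [0.24, -0.523, 0.184] pointing down, gripper open.
Joint ranges: [-3.11, 3.11], [-0.84, 2.01], [0.21, 2.61], [-1.34, 4.49], [0.05, 2.63], [-2.56, 2.56]. Speed limits (rad/s): [2.57, 2.57, 3.14, 3.14, 3.14, 3.14].

## Interface

Orientations are given as a rotation vector (axis times angle).
In Python, from station import r, camera, camera_model gives the robot as it stands.
- The arm moves only by the tool servo_tool, never from a script. Its argument "motion" is a list of rows, each a list of 5 numbers: the closure, from 0 (fully open) to 1 (shut), then the shift along the tool's x, y, z in units of 30 mm (1.0 is 30 mm), then the turn about the tool's z in units of 5 degrees (1.0 is 5 degrees). A call has 1 to 10 rows; each row shifts and turns the commanded pose from where the row before left it, along the tool's axes as they then stand; what a row does not reach is not made up. A row lasts 1/12 s, in which the tool goes at most 41.7 mm and 7.16 degrees, less where a joint would pass 70% of its speed; a pose out of reach is approached as far as the arm can. A call is refused whole if a number of a shift passes 1 or a number of a turn 1, either way. A call with a gripper value outside its range is refused whole. The fingers move at their own pace and stop on an object; "grip_force" is the grip in N (left out, the last holds). Time passes only in rows, so rows that do not move let the fingers close. It gives the time, the measured TCP pose, the force, the opening and the grip force at its end, in the units of the state.
- r.observe(): the state, without advancing time (a new reading comes with each control period).
- camera(name): name is "scene" or "side" or "wrist"; returns (picture, depth): 384x512x3 uint8, red, green, blue; 384x512 float32, m along the optical axis (not along the pixel's ray), 0 where there is no reading.
- camera_model(name): a dict with "intrinsics" (3x3 intrinsics, pixels), "R" (3x3) and "t" (3): a world point X has camera coordinates R X + t; the wrist camera has in their place "T_tool_cam" (4x4, takes a point from camera to tool coordinates, whose origin is the TCP and whose axes are the flange's). Camera axes: x right, y down, z forward; pixel columns grow to the right and rows downward; lengths in m; the calibration is good to about 2 mm. A picture is of the moment at which its call begins: read the wrist's pose just before it. camera_model takes no time and is no camera call.
- r.close_job(): hands the job in; it is judged then, once.
The state is a dict: "time": time; "joints": joint angles; "qd": joint speeds; "joint_efforts": joint torques, N m; "ee_pos": TCP position; "eef_rot": TCP orientation; "force": force on the tool from outside, world axes, zero at the start; "wrist_torque": the same for the moment, N m; "width": opening from 0.0 (shut) to 1.0 (fully open); "grip_force": force on a finger pad.
Only numpy, scipy, OpenCV 4.12 (cv2) and the standard library are available. Lean on these libraries where they do the work, as an engineer would, in place of code of your own. Each camera call takes 0.05 s, during which the arm holds its last target. There are 200 camera calls.

## Working session

There is one attempt and no reset: what is moved stays moved. The work goes in short steps, Python scripts to look and compute and a tool call to move; the robot and the scene stay as the last step left them, time stands still between calls to the robot, and variables do not carry over. Pictures are saved under pics/ and viewed, at most 10 in all, crops included, and the job is handed in when it is done.

Besides the shell and the picture viewer there is one more tool, called after ">>>" in YAML: its name, and indented under it one key for each argument. servo_tool: Moves the arm, as the interface text tells. Its arguments: {"type":"object","properties":{"motion":{"type":"array","items":{"type":"array","items":{"type":"number"}}},"grip_force":{"type":"number"}},"required":["motion"]}

```bash
ls; mkdir -p pics; python3 - <<'E'
from station import r,camera,camera_model
import cv2,numpy as np
print(r.observe())
for n in ["scene","side"]:
    p,d=camera(n); np.savez(f"/tmp/{n}.npz",p=p,d=d); cv2.imwrite(f"pics/{n}0.png",cv2.resize(p[...,::-1],(800,600),interpolation=cv2.INTER_CUBIC))
    m=camera_model(n); print(n,m)
print(camera_model("wrist"))
E
```

```text
pics
{'time': 0.0, 'joints': array([-1.16099509e+00,  3.20318019e-01,  1.56568350e+00, -4.18874267e-05,
        1.25738516e+00, -2.00026750e-02]), 'qd': array([-0.00020447,  0.00180716, -0.00163602,  0.00106243,  0.00044525,
       -0.00059631]), 'joint_efforts': array([-1.24032511e-03, -4.12466669e+01, -2.31976980e+01,  7.26451795e-02,
        4.57495172e-02, -1.57747077e-04]), 'ee_pos': array([ 0.23936175, -0.52219642,  0.18330359]), 'eef_rot': array([-3.06761114e+00, -6.69595943e-01,  6.06813744e-04]), 'force': array([ 0.15712207,  0.10929788, -0.50764858]), 'wrist_torque': array([ 0.04908648,  0.04632929, -0.03326331]), 'grip_force': 0.0, 'width': 1.0013768790295021}
scene {'intrinsics': array([[349.14497666,   0.        , 256.90371416],
       [  0.        , 349.14497666, 187.6841705 ],
       [  0.        ,   0.        ,   1.        ]]), 'R': array([[-0.12993193, -0.99147211,  0.01003748],
       [-0.85354918,  0.10669435, -0.5099707 ],
       [ 0.50455078, -0.07482896, -0.86013321]]), 't': array([0.23740079, 0.50539727, 0.88686866])}
side {'intrinsics': array([[469.40211896,  
[... 161 characters left out ...]
13505931, -0.00414336],
       [-0.07260827, -0.50631106, -0.85928874],
       [ 0.11395711,  0.85170892, -0.51147403]]), 't': array([-0.47456882,  0.26709324,  1.14859183])}
{'intrinsics': array([[333.70173726,   0.        , 259.57946386],
       [  0.        , 333.70173726, 194.74681778],
       [  0.        ,   0.        ,   1.        ]]), 'T_tool_cam': array([[-7.65934949e-04, -9.60037432e-01, -2.79870580e-01,
         7.88087207e-02],
       [ 9.99999424e-01, -9.45808010e-04,  5.07651023e-04,
        -5.81193052e-04],
       [-7.52067821e-04, -2.79870030e-01,  9.60037604e-01,
        -2.00319881e-01],
       [ 0.00000000e+00,  0.00000000e+00,  0.00000000e+00,
         1.00000000e+00]])}
```

View pics/scene0.png

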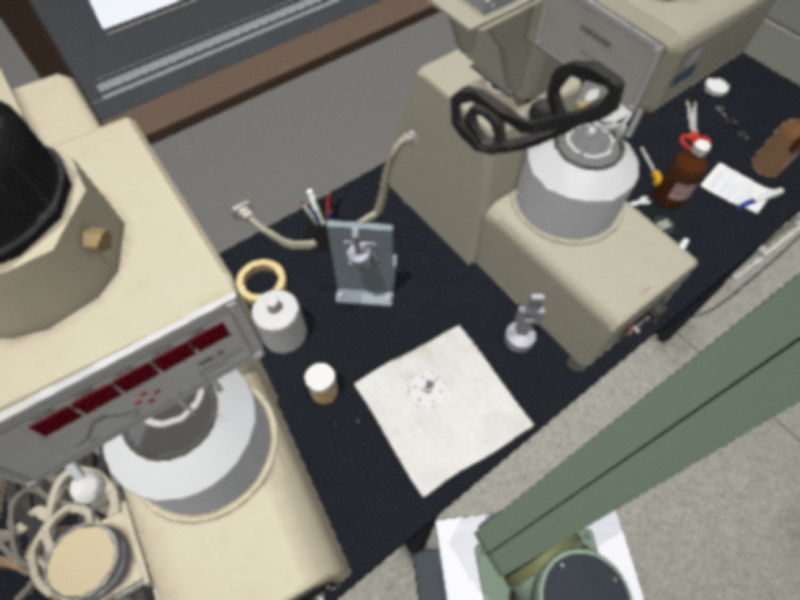

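View pics/side0.png

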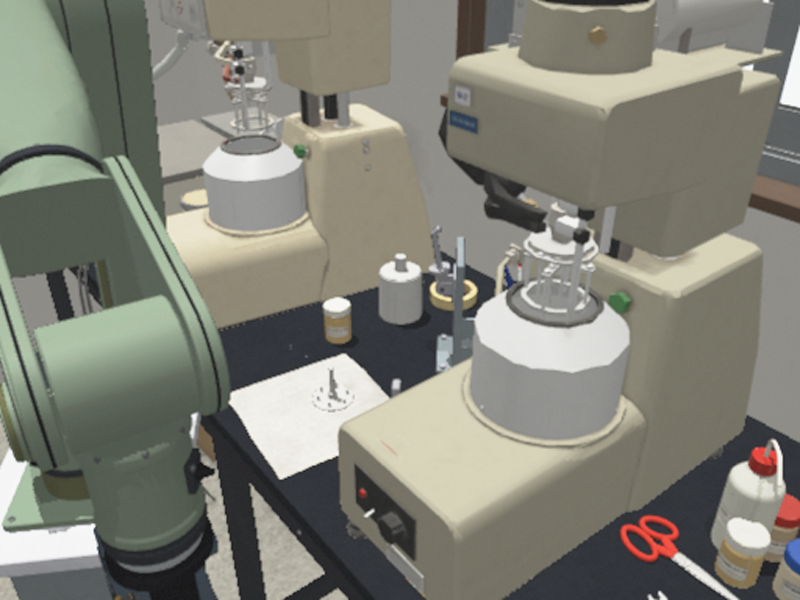

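The scene view shows the panel at about (365,260) with the hook folded at (360,245), the weight at (520,335) beside the mixer, the disc on the cloth at (428,390), the jar at (320,383) and the bowl at (280,320). In the side view the panel is edge-on at (460,300), the hook's end is at (437,235) and the weight is mostly hidden, with its tab at (395,385).

```bash
cat > h.py <<'E'
import numpy as np,cv2
from station import r,camera,camera_model
from scipy.spatial.transform import Rotation as R
def cloud(n,d,obs=None):
    m=camera_model(n);K=m["intrinsics"];v,u=np.mgrid[:384,:512]
    c=np.stack([(u-K[0,2])/K[0,0]*d,(v-K[1,2])/K[1,1]*d,d],-1)
    if n=="wrist":
        T=m["T_tool_cam"];c=c@T[:3,:3].T+T[:3,3]
        return c@R.from_rotvec(obs["eef_rot"]).as_matrix().T+obs["ee_pos"]
    return (c-m["t"])@m["R"]
E
python3 - <<'E'
from h import *
np.set_printoptions(precision=3,suppress=True,linewidth=200)
for n,boxes in dict(scene=dict(weight=(500,285,555,355),panel=(322,215,402,310)),side=dict(panel=(425,220,472,370),weight=(385,370,405,395))).items():
    z=np.load(f"/tmp/{n}.npz");X=cloud(n,z["d"])
    o=[]
    for k,b in boxes.items():
        a=(np.array(b)*.64).astype(int)
        c=X[a[1]:a[3],a[0]:a[2]].reshape(-1,3); c=c[(c[:,2]>.012)&(c[:,2]<.3)&(c[:,0]<.9)]
        print(n,k,len(c),c.min(0),c.max(0))
        for lo in np.arange(.01,.28,.02):
            s=c[(c[:,2]>lo)&(c[:,2]<lo+.02)]
            if len(s)>2: print("  z%.2f"%lo,len(s),np.percentile(s,5,0),np.median(s,0),np.percentile(s,95,0))
        q=c[(c[:,2]>.03)]
    a=(np.array(boxes["weight"])*.64+[-12,-12,12,12]).astype(int);cv2.imwrite(f"/tmp/w_{n}.png",z["p"][a[1]:a[3],a[0]:a[2],::-1])
    a=(np.array(boxes["panel"])*.64+[-8,-8,8,8]).astype(int)
    im=cv2.resize(z["p"][a[1]:a[3],a[0]:a[2],::-1],None,fx=5,fy=5,interpolation=cv2.INTER_CUBIC); print(a,im.shape)
    cv2.imwrite(f"/tmp/p_{n}.png",im)
ims=[cv2.imread(f"/tmp/p_{n}.png") for n in("scene","side")]
w=cv2.resize(cv2.imread("/tmp/w_scene.png"),None,fx=5,fy=5,interpolation=cv2.INTER_CUBIC)
ims.append(w);H=600
ims=[cv2.copyMakeBorder(i[:600],0,max(0,600-i.shape[0]),0,4,cv2.BORDER_CONSTANT) for i in ims]
out=np.hstack(ims);print([i.shape for i in ims]);s=min(1,800/out.shape[1]);cv2.imwrite("pics/crop1.png",cv2.resize(out,None,fx=s,fy=s))
E
```

```text
scene weight 1004 [ 0.443 -0.123  0.012] [ 0.582 -0.035  0.179]
  z0.01 163 [ 0.445 -0.088  0.015] [ 0.46  -0.054  0.027] [ 0.492 -0.036  0.03 ]
  z0.03 129 [ 0.454 -0.116  0.03 ] [ 0.47  -0.065  0.039] [ 0.571 -0.047  0.049]
  z0.05 123 [ 0.458 -0.119  0.051] [ 0.479 -0.07   0.06 ] [ 0.567 -0.053  0.069]
  z0.07 116 [ 0.463 -0.114  0.072] [ 0.48  -0.071  0.081] [ 0.555 -0.046  0.089]
  z0.09 129 [ 0.464 -0.111  0.091] [ 0.475 -0.076  0.098] [ 0.539 -0.044  0.108]
  z0.11 132 [ 0.465 -0.108  0.112] [ 0.476 -0.081  0.122] [ 0.528 -0.043  0.129]
  z0.13 96 [ 0.467 -0.106  0.131] [ 0.486 -0.088  0.139] [ 0.517 -0.054  0.148]
  z0.15 68 [ 0.467 -0.103  0.151] [ 0.483 -0.089  0.159] [ 0.505 -0.053  0.168]
  z0.17 48 [ 0.467 -0.1    0.171] [ 0.473 -0.068  0.176] [ 0.494 -0.054  0.179]
scene panel 1904 [0.574 0.168 0.012] [0.82  0.322 0.276]
  z0.01 229 [0.598 0.187 0.012] [0.625 0.228 0.018] [0.815 0.31  0.028]
  z0.03 142 [0.614 0.189 0.031] [0.628 0.254 0.04 ] [0.809 0.315 0.049]
  z0.05 150 [0.615 0.189 0.051] [0.628 0.252 0.06 ] [0.79  0.314 0.069]
  z0.07 148 [0.614 0.186 0.071] [0.62
[... 1368 characters left out ...]
0.151] [0.612 0.224 0.161] [0.625 0.525 0.169]
  z0.17 111 [0.593 0.175 0.17 ] [0.615 0.223 0.178] [0.625 0.255 0.189]
  z0.19 147 [ 0.565 -0.07   0.192] [0.597 0.229 0.199] [0.622 0.253 0.209]
  z0.21 139 [ 0.565 -0.089  0.211] [0.615 0.199 0.218] [0.643 0.278 0.23 ]
  z0.23 92 [0.585 0.182 0.23 ] [0.625 0.239 0.232] [0.641 0.277 0.245]
  z0.25 34 [0.579 0.237 0.252] [0.584 0.241 0.261] [0.592 0.246 0.269]
  z0.27 14 [0.584 0.238 0.271] [0.589 0.243 0.274] [0.595 0.248 0.278]
side weight 52 [ 0.466 -0.123  0.169] [ 0.48  -0.057  0.206]
  z0.17 50 [ 0.467 -0.079  0.172] [ 0.473 -0.073  0.178] [ 0.479 -0.06   0.18 ]
[264 132 310 244] (560, 230, 3)
[(600, 339, 3), (600, 234, 3), (600, 299, 3)]
```

View pics/crop1.png

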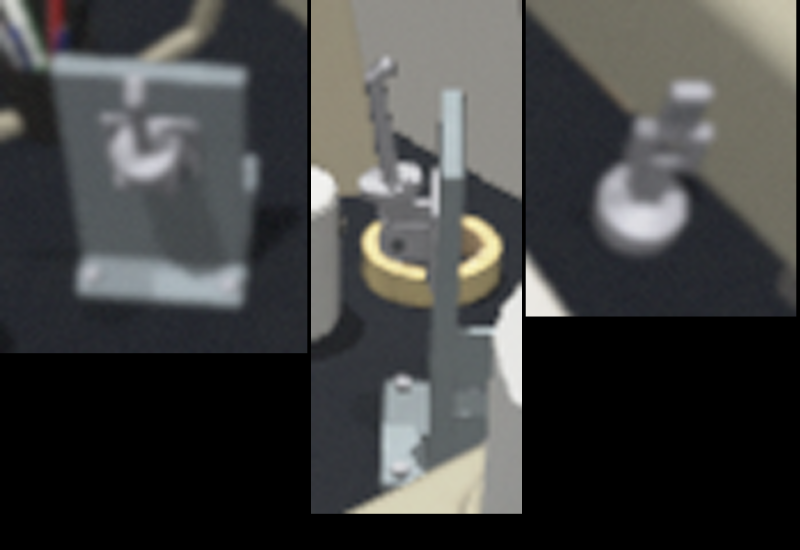

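```bash
python3 - <<'E'
from h import *
np.set_printoptions(precision=4,suppress=True,linewidth=200)
for n in("scene","side"):
    z=np.load(f"/tmp/{n}.npz");X=cloud(n,z["d"]).reshape(-1,3)
    def sel(lo,hi): return X[np.all((X>lo)&(X<hi),1)]
    t=sel([.59,.15,.226],[.68,.34,.234]);print(n,"top",len(t),cv2.minAreaRect(t[:,:2].astype(np.float32)),t[:,2].mean(),t.mean(0), t[t[:,1].argmin()],t[t[:,1].argmax()])
    v=np.linalg.eigh(np.cov(t[:,:2].T))[1][:,1];print("  dir",np.degrees(np.arctan2(-v[0],v[1])))
    f=sel([.60,.16,.04],[.66,.33,.22]); 
    # robust front plane x=a+b*y
    m=np.ones(len(f),bool)
    for _ in range(12):
        A=np.c_[np.ones(m.sum()),f[m,1],f[m,2]];c=np.linalg.lstsq(A,f[m,0],rcond=None)[0]
        m=np.abs(f[:,0]-np.c_[np.ones(len(f)),f[:,1],f[:,2]]@c)<.003
    print("  front",m.sum(),c,"yaw",np.degrees(np.arctan(-c[1])),f[m].min(0),f[m].max(0))
    b=sel([.56,.22,.22],[.61,.27,.285])
    for lo in np.arange(.215,.285,.01):
        s=b[(b[:,2]>lo)&(b[:,2]<lo+.01)]
        if len(s):print("  bar",lo,len(s),s.min(0),s.mean(0),s.max(0))
    w=sel([.455,-.095,.174],[.50,-.04,.182]);print("  tab",len(w),cv2.minAreaRect(w[:,:2].astype(np.float32)),w.mean(0),w.min(0),w.max(0))
    w=sel([.43,-.12,.031],[.52,-.03,.036]);
    w=sel([.43,-.12,.0265],[.52,-.03,.034]); print("  foot",len(w), cv2.minEnclosingCircle(w[:,:2].astype(np.float32)) if len(w) else 0)
    for nm,lo,hi in(("bowl",[.55,.3,.02],[.75,.5,.15]),("jar",[.4,.25,.02],[.6,.45,.09])):
        w=sel(lo,hi); 
        if len(w):print("  ",nm,w.min(0),w.max(0))
E
```

```text
scene top 179 ((0.6302151679992676, 0.23775258660316467), (0.11787129193544388, 0.016793914139270782), 77.23502349853516) 0.2296013812595601 [0.6298 0.2377 0.2296] [0.6223 0.18   0.23  ] [0.636  0.2956 0.226 ]
  dir -12.562551222592377
  front 964 [ 0.574   0.2142 -0.0014] yaw -12.089142561600683 [0.611  0.1811 0.04  ] [0.6404 0.2975 0.2199]
  bar 0.215 6 [0.5849 0.2433 0.2205] [0.5862 0.2475 0.222 ] [0.5885 0.2516 0.2246]
  bar 0.225 4 [0.5837 0.2427 0.2273] [0.5851 0.2457 0.2308] [0.5865 0.2512 0.2349]
  bar 0.23500000000000001 7 [0.581  0.2422 0.2353] [0.5835 0.2464 0.24  ] [0.5864 0.253  0.2445]
  bar 0.24500000000000002 8 [0.5803 0.2417 0.2456] [0.5822 0.2472 0.249 ] [0.5858 0.2527 0.2513]
  bar 0.255 10 [0.5793 0.2441 0.2553] [0.58   0.2479 0.2599] [0.5815 0.2524 0.2642]
  bar 0.265 21 [0.5798 0.2424 0.265 ] [0.5852 0.2471 0.2703] [0.5938 0.2518 0.2747]
  bar 0.275 4 [0.5879 0.2451 0.2752] [0.5906 0.2478 0.2757] [0.5922 0.2504 0.2763]
  tab 34 ((0.4725458323955536, -0.06378687173128128), (0.022721219807863235, 0.011209934949874878), 76.54461669921875) [ 0.4728 -0.0642  0.1768] 
[... 805 characters left out ...]
.241  0.2402] [0.5941 0.2446 0.2442]
  bar 0.24500000000000002 12 [0.5821 0.2372 0.2465] [0.5874 0.2412 0.2503] [0.5913 0.2465 0.2542]
  bar 0.255 14 [0.5793 0.2371 0.2561] [0.5835 0.2408 0.2593] [0.5894 0.2455 0.2635]
  bar 0.265 25 [0.5793 0.2358 0.2653] [0.5877 0.2423 0.2699] [0.5957 0.2487 0.2744]
  bar 0.275 2 [0.5869 0.2413 0.2774] [0.5884 0.2417 0.2777] [0.5898 0.2421 0.278 ]
  tab 41 ((0.47343358397483826, -0.06859062612056732), (0.021652596071362495, 0.011264902539551258), 81.8559799194336) [ 0.4731 -0.0698  0.1782] [ 0.4665 -0.0794  0.1746] [ 0.48   -0.0574  0.1812]
  foot 0 0
   bowl [0.5503 0.3104 0.0202] [0.7499 0.5    0.149 ]
   jar [0.4    0.3056 0.0201] [0.5939 0.45   0.09  ]
```

```bash
python3 - <<'E'
from h import *
P=np.vstack([cloud(n,np.load(f"/tmp/{n}.npz")["d"])[np.load(f"/tmp/{n}.npz")["d"]>0] for n in("scene","side")])
print("max height cm; cols y from .45 to -.45 step .05; rows x")
ys=np.arange(.45,-.46,-.05);print("      ",*["%4d"%round(y*100) for y in ys])
for x in np.arange(.2,.96,.05):
    o=[]
    for y in ys:
        s=P[(abs(P[:,0]-x)<.025)&(abs(P[:,1]-y)<.025)&(P[:,2]>-.05)]
        o.append("%4d"%round(s[:,2].max()*100) if len(s) else "   .")
    print("%.2f  "%x,*o)
print("near weight: min-height list above z>.05")
s=P[(abs(P[:,0]-.475)<.1)&(P[:,1]<-.08)&(P[:,1]>-.17)&(P[:,2]>.1)]
for x in np.arange(.4,.6,.02):
    t=s[abs(s[:,0]-x)<.01]; print(round(x,2),len(t), t[:,1].max() if len(t) else 0, t[:,2].max() if len(t) else 0)
E
cat >> h.py <<'E'
def plan(dst,psi=None,n=10,obs=None):
    """world target + tool-x yaw (deg) -> rows in tool axes/units (tool pointing down)"""
    o=obs or r.observe();M=R.from_rotvec(o["eef_rot"]).as_matrix();y0=np.degrees(np.arctan2(M[1,0],M[0,0]))
    psi=y0 if psi is None else psi;d=(np.array(dst)-o["ee_pos"])
    dy=(psi-y0)/n
    print("yaw",y0,"d",d.round(4),"turn/row",round(-dy/5,2))
    for i in range(n):
        a=np.radians(y0+dy*i);c,s=np.cos(a),np.sin(a)
        print([round(v,2) for v in((d[0]*c+d[1]*s)/n/.03,(d[0]*s-d[1]*c)/n/.03,-d[2]/n/.03)],end=" ")
        if dy==0: print("x",n);break
    print()
E
```

```text
max height cm; cols y from .45 to -.45 step .05; rows x
         45   40   35   30   25   20   15   10    5    0   -5  -10  -15  -20  -25  -30  -35  -40  -45
0.20     74   69   68    1    1    1    1    1    0    .   70   56   71   72   69   69   67   65   34
0.25     80   74   69    0    1    1    1    1    1    1    0    .   71    .    .    .   64   64   62
0.30     80   74   69    1    1    1    1    1    1    1    1    1    0    .    .    .    .    .   61
0.35     74   69    1    1    1    1    2    1    1    1    1    0    1    0    .    .    .    .    .
0.40     69   69    8    8    1    1    7    2    1    1    1    1   21   21   21   15    .    .    .
0.45     62    1    8    8    1    1    1    1    1    1   18   20   21   22   22   21   21    0    .
0.50     23   11   11    1    1    1    1    1    1    1   18   57   64   22   21   21   21    0    0
0.55     14   14   11    1   20    1    1    1    1    1   59   65   65   65   64   21   21    0    1
0.60     11   11    5    2   28   23   23   61   61   48   64   65   70   71   65   65   20    .    0
0.65      3    3    1   
[... 522 characters left out ...]
   25   37   63   64   68   69   60   10   19   21   19    .    0
0.95      .   48   47   45   44   40   40   39   63   67   61   37   33    1   18   17    8    4    .
near weight: min-height list above z>.05
0.4 224 -0.14533795404595912 0.20857530750017444
0.42 278 -0.13488601508385223 0.21182684101544483
0.44 325 -0.12400404541987715 0.2139930205634102
0.46 403 -0.08013936726753147 0.2143847153177923
0.48 448 -0.08048516244244112 0.21577158182821762
0.5 465 -0.08784079685696088 0.21563649395593054
0.52 2078 -0.08005930834629256 0.6434866446657429
0.54 1849 -0.0800201260095598 0.6466112109971852
0.56 1782 -0.08008747257263282 0.646657148526371
0.58 438 -0.08063438395292881 0.646565463175306
```

```bash
python3 - <<'E'
from h import *
P=np.vstack([cloud(n,np.load(f"/tmp/{n}.npz")["d"])[np.load(f"/tmp/{n}.npz")["d"]>0] for n in("scene","side")])
for x in np.arange(.44,.72,.02):
    o=[]
    for y in np.arange(.14,-.2,-.03):
        s=P[(abs(P[:,0]-x)<.01)&(abs(P[:,1]-y)<.015)&(P[:,2]>.225)]
        o.append("%2d-%2d"%(s[:,2].min()*100,s[:,2].max()*100) if len(s)>2 else "  .  ")
    print("%.2f"%x,*o)
print(np.arange(.14,-.2,-.03).round(2))
q=P[(P[:,2]>.16)&(P[:,2]<.20)&(P[:,1]<-.085)&(P[:,1]>-.4)&(P[:,0]>.38)]
for x in np.arange(.39,.62,.02):
    t=q[abs(q[:,0]-x)<.01];print(round(x,2),np.sort(t[:,1])[-5:].round(3))
plan([.40,0.0,.32],78,12)
E
```

```text
0.44   .     .     .     .     .     .     .     .     .     .     .     .  
0.46   .     .     .     .     .     .     .     .     .     .     .     .  
0.48   .     .     .     .     .     .     .     .     .     .     .     .  
0.50   .     .     .     .     .     .     .     .     .     .     .     .  
0.52   .     .     .     .     .     .     .   53-55 53-58 53-64 54-64   .  
0.54   .     .     .     .     .     .     .   50-58 52-63 53-64 54-64 54-64
0.56   .     .     .     .     .     .   48-50 48-58 53-64 22-64 22-64 22-64
0.58   .     .     .     .     .   45-48 45-57 46-59 22-64 22-64 32-64 22-64
0.60   .     .     .     .   40-47 40-47 41-57 22-63 22-64 32-64 34-70 33-70
0.62   .     .   60-61 39-61 38-47 41-47 42-55 22-63 32-63 34-47 35-44 35-70
0.64   .   60-61 59-62 38-67 39-60   .   42-62 22-62 32-46 35-46 35-49 35-70
0.66   .   60-61 39-62 39-67 22-62 22-61 42-61 22-52 32-47 35-48 35-48 36-48
0.68   .   60-61 39-61 40-57 22-60 23-60 22-60 22-33 32-35 35-43 35-44 35-70
0.70   .     .     .     .   22-54 33-57 25-59 22-50 27-34 35-36 35-44 34-70
[ 0.14  0.11  0.08  0.
[... 599 characters left out ...]
366] turn/row -0.89
[np.float64(1.01), np.float64(-1.13), np.float64(-0.38)] [np.float64(1.09), np.float64(-1.05), np.float64(-0.38)] [np.float64(1.17), np.float64(-0.96), np.float64(-0.38)] [np.float64(1.24), np.float64(-0.87), np.float64(-0.38)] [np.float64(1.31), np.float64(-0.77), np.float64(-0.38)] [np.float64(1.36), np.float64(-0.67), np.float64(-0.38)] [np.float64(1.41), np.float64(-0.56), np.float64(-0.38)] [np.float64(1.45), np.float64(-0.45), np.float64(-0.38)] [np.float64(1.48), np.float64(-0.33), np.float64(-0.38)] [np.float64(1.5), np.float64(-0.22), np.float64(-0.38)] [np.float64(1.51), np.float64(-0.1), np.float64(-0.38)] [np.float64(1.52), np.float64(0.02), np.float64(-0.38)]
```

>>> servo_tool:
  motion:
    - [1, 0, 0, -1, -1]
    - [1, 0, 0, -1, -1]
    - [1, 0.2, -0.2, -1, -1]
    - [1, 0.5, -0.4, -1, -1]
    - [1, 1, -0.5, -0.2, -1]
    - [1, 1, -0.43, 0, -1]
    - [1, 1, -0.33, 0, -1]
    - [1, 1, -0.24, 0, -1]
    - [1, 1, -0.15, 0, -1]
    - [1, 1, -0.06, 0, -1]
  grip_force: 20

```text
time: 0.93
ee_pos: [0.3012, -0.3134, 0.3098]
eef_rot: [-2.494, -1.909, -0.0]
force: [0.6, 0.9, -0.4]
width: 0.3
grip_force: 0.0
```

>>> servo_tool:
  motion:
    - [1, 1, 0, 0, -0.6]
    - [1, 1, 0, 0, 0]
    - [1, 1, 0, 0, 0]
    - [1, 1, 0, 0, 0]
    - [1, 1, 0, 0, 0]
    - [1, 1, 0, 0, 0]
    - [1, 1, 0, 0, 0]
    - [1, 1, 0, 0, 0]
    - [1, 1, 0, 0, 0]
    - [1, 0.5, 0, 0, 0]

```text
time: 1.77
ee_pos: [0.3638, -0.0344, 0.3099]
eef_rot: [-2.445, -1.971, -0.001]
force: [-0.1, -0.2, 0.0]
width: 0.003
grip_force: 0.0
```

>>> servo_tool:
  motion:
    - [1, 0.9, 0.6, 0, 0]
    - [1, 0.9, 0.6, 0, 0]
    - [1, 0.9, 0.6, 0, 0]
    - [1, 0.9, 0.6, 0, 0]
    - [1, 0.9, 0.6, 0, 0]
    - [1, 0.6, 0.3, 0, 0]
    - [1, 0, 0, 0, 0]
    - [1, 0, 0, 0, 0]

```text
time: 2.43
ee_pos: [0.4932, 0.0916, 0.3091]
eef_rot: [-2.446, -1.97, 0.004]
force: [-0.2, -0.2, -0.6]
width: 0.004
grip_force: 0.0
```

```bash
python3 - <<'E'
from h import *
np.set_printoptions(precision=4,suppress=True,linewidth=200)
o=r.observe();p,d=camera("wrist");np.savez("/tmp/w1.npz",p=p,d=d);print(o["ee_pos"],o["eef_rot"])
cv2.imwrite("pics/w1.png",cv2.resize(p[...,::-1],(800,600),interpolation=cv2.INTER_CUBIC))
X=cloud("wrist",d,o)[d>0]
def sel(lo,hi): return X[np.all((X>lo)&(X<hi),1)]
t=sel([.59,.15,.226],[.68,.34,.235]);print("top",len(t),t[:,2].mean(),cv2.minAreaRect(t[:,:2].astype(np.float32)) if len(t)>3 else 0)
w=sel([.445,-.11,.172],[.51,-.03,.185]);print("tab",len(w),w[:,2].mean() if len(w) else 0,cv2.minAreaRect(w[:,:2].astype(np.float32)) if len(w)>3 else 0)
for lo in np.arange(.235,.285,.01):
    s=sel([.55,.2,lo],[.61,.29,lo+.01])
    if len(s):print("  bar",lo,len(s),s.min(0),s.mean(0),s.max(0))
E
```

```text
[0.4932 0.0916 0.3091] [-2.4457 -1.9705  0.0037]
top 1030 0.22921447021283642 ((0.6217477917671204, 0.1964782178401947), (0.038770273327827454, 0.014494402334094048), 77.44568634033203)
tab 0 0 0
```

View pics/w1.png

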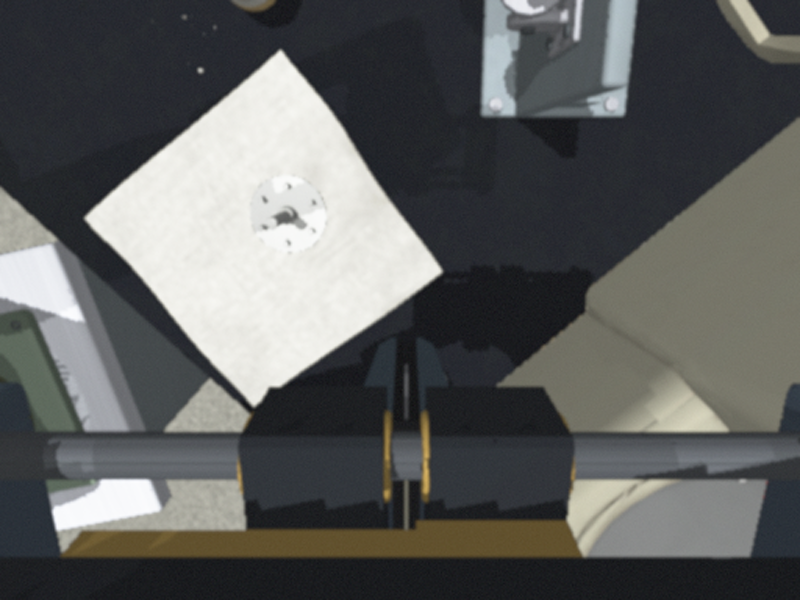

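The wrist view shows the panel's near end and foot at (555,60), the disc at (288,215) and the mixer base at lower right. Panel top centre comes to (0.6306, 0.2361), yaw -12.5°, which agrees with the other two cameras. I'll go behind the hook's end next.

```bash
python3 - <<'E'
from h import *
plan([.629,.2365,.305],77.5,8)
E
```

```text
yaw 77.65465715581998 d [ 0.1362  0.1456 -0.0045] turn/row 0.0
[np.float64(0.71), np.float64(0.42), np.float64(0.02)] [np.float64(0.71), np.float64(0.42), np.float64(0.02)] [np.float64(0.71), np.float64(0.42), np.float64(0.02)] [np.float64(0.71), np.float64(0.42), np.float64(0.02)] [np.float64(0.71), np.float64(0.42), np.float64(0.02)] [np.float64(0.71), np.float64(0.42), np.float64(0.02)] [np.float64(0.71), np.float64(0.42), np.float64(0.02)] [np.float64(0.71), np.float64(0.42), np.float64(0.02)]
```

>>> servo_tool:
  motion:
    - [1, 0.71, 0.42, 0, 0]
    - [1, 0.71, 0.42, 0, 0]
    - [1, 0.71, 0.42, 0, 0]
    - [1, 0.71, 0.42, 0, 0]
    - [1, 0.71, 0.42, 0, 0]
    - [1, 0.71, 0.42, 0, 0]
    - [1, 0.71, 0.42, 0, 0]
    - [1, 0.71, 0.42, 0, 0]
    - [1, 0, 0, 0, 0]
    - [1, 0, 0, 0, 0]

```text
time: 3.32
ee_pos: [0.6281, 0.2352, 0.3095]
eef_rot: [-2.448, -1.969, 0.003]
force: [0.1, -0.1, 0.4]
width: 0.003
grip_force: 0.0
```

>>> servo_tool:
  motion:
    - [1, 0, 0, 0.7, 0]
    - [1, 0, 0, 0.7, 0]
    - [1, 0, 0, 0.6, 0]
    - [1, 0, 0, 0.1, 0]
    - [1, 0, 0, 0, 0]

```text
time: 3.73
ee_pos: [0.627, 0.2344, 0.2468]
eef_rot: [-2.449, -1.967, 0.004]
force: [-0.4, 0.2, -0.3]
width: 0.004
grip_force: 0.0
```

>>> servo_tool:
  motion:
    - [1, 0.05, -0.3, 0, 0]
    - [1, 0, -0.25, 0, 0]
    - [1, 0, -0.2, 0, 0]
    - [1, 0, -0.2, 0, 0]
    - [1, 0, -0.2, 0, 0]

```text
time: 4.15
ee_pos: [0.5943, 0.2452, 0.248]
eef_rot: [2.447, 1.969, 0.002]
force: [0.3, 0.1, 0.3]
width: 0.005
grip_force: 0.0
```

>>> servo_tool:
  motion:
    - [1, 0, -0.2, 0, 0]
    - [1, 0, -0.2, 0, 0]
    - [1, 0, -0.2, 0, 0]
    - [1, 0, -0.2, 0, 0]

```text
time: 4.48
ee_pos: [0.5709, 0.2501, 0.2471]
eef_rot: [2.448, 1.969, -0.0]
force: [0.2, -0.2, -0.5]
width: 0.007
grip_force: 0.0
```

```bash
python3 - <<'E'
from h import *
ims=[]
for n,b in(("scene",(190,110,290,210)),("side",(250,110,350,250))):
    p,d=camera(n);np.savez(f"/tmp/{n}2.npz",p=p,d=d);c=p[b[1]:b[3],b[0]:b[2],::-1];ims.append(cv2.resize(c,(400,int(400*c.shape[0]/c.shape[1])),interpolation=cv2.INTER_CUBIC))
H=max(i.shape[0] for i in ims);cv2.imwrite("pics/c2.png",np.hstack([cv2.copyMakeBorder(i,0,H-i.shape[0],0,0,cv2.BORDER_CONSTANT) for i in ims]))
E
```

```text
(no output)
```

View pics/c2.png

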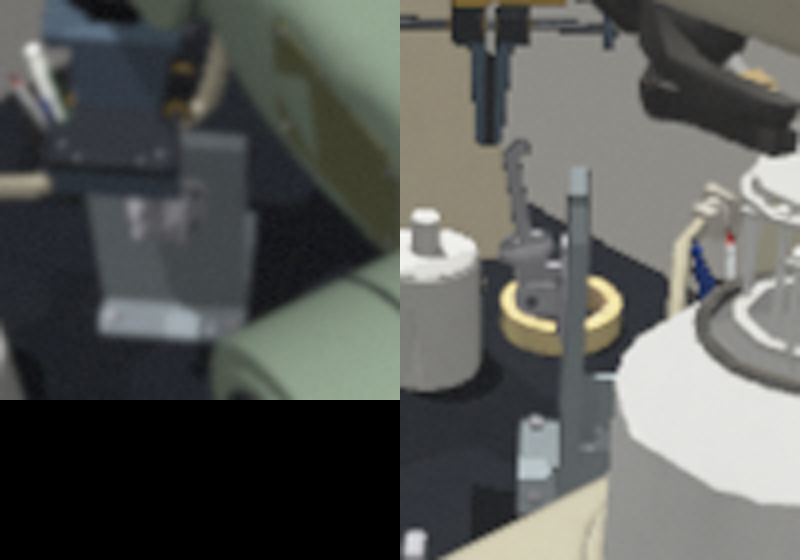

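The side crop (right) shows the fingertips at (488,143), above and outward of the hook end at (515,150), so they passed over without touching. I'll check the projection.

```bash
python3 - <<'E'
from h import *
np.set_printoptions(precision=3,suppress=True,linewidth=200)
o=r.observe();print(o["ee_pos"])
for n in("side","scene"):
    m=camera_model(n)
    for P in(o["ee_pos"],[.59,.245,.276],[.6306,.2361,.23]):
        c=m["R"]@np.array(P)+m["t"];print(n,(m["intrinsics"]@c/c[2])[:2],c[2])
d=np.load("/tmp/side2.npz")["d"];X=cloud("side",d)
for v in range(128,160,3):print(v,[ (u,*X[v,u].round(3)) for u in (268,272,276,279)])
E
```

```text
[0.571 0.25  0.247]
side [272.33 154.11] 1.300243069416877
side [279.852 145.023] 1.2833283813353609
side [294.398 160.604] 1.3039026360947852
scene [226.414 157.681] 0.9432719890196071
scene [227.057 145.279] 0.9288237601589792
scene [229.978 143.596] 0.9895406272403204
128 [(268, np.float64(0.555), np.float64(0.237), np.float64(0.331)), (272, np.float64(0.566), np.float64(0.236), np.float64(0.331)), (276, np.float64(0.576), np.float64(0.232), np.float64(0.332)), (279, np.float64(0.681), np.float64(0.725), np.float64(0.123))]
131 [(268, np.float64(0.554), np.float64(0.232), np.float64(0.325)), (272, np.float64(0.566), np.float64(0.237), np.float64(0.322)), (276, np.float64(0.575), np.float64(0.229), np.float64(0.325)), (279, np.float64(0.681), np.float64(0.723), np.float64(0.111))]
134 [(268, np.float64(0.556), np.float64(0.239), np.float64(0.313)), (272, np.float64(0.566), np.float64(0.234), np.float64(0.315)), (276, np.float64(0.576), np.float64(0.233), np.float64(0.314)), (279, np.float64(0.681), np.float64(0.722), np.float64(0.099))]
137 [(268, np.float64(0.604), np.float64(0.52
[... 1329 characters left out ...]
 np.float64(0.62), np.float64(0.525), np.float64(0.12)), (276, np.float64(0.58), np.float64(0.246), np.float64(0.255)), (279, np.float64(0.587), np.float64(0.24), np.float64(0.258))]
155 [(268, np.float64(0.605), np.float64(0.519), np.float64(0.113)), (272, np.float64(0.62), np.float64(0.524), np.float64(0.11)), (276, np.float64(0.635), np.float64(0.53), np.float64(0.106)), (279, np.float64(0.588), np.float64(0.241), np.float64(0.248))]
158 [(268, np.float64(0.603), np.float64(0.509), np.float64(0.107)), (272, np.float64(0.618), np.float64(0.516), np.float64(0.103)), (276, np.float64(0.633), np.float64(0.521), np.float64(0.099)), (279, np.float64(0.587), np.float64(0.238), np.float64(0.24))]
```

```bash
python3 - <<'E'
from h import *
np.set_printoptions(precision=3,suppress=True,linewidth=200)
z=np.load("/tmp/w1.npz");K=camera_model("wrist");T=K["T_tool_cam"];K=K["intrinsics"];d=z["d"]
for v in range(208,300,6):
    for u in(250,268):
        c=np.array([(u-K[0,2])/K[0,0],(v-K[1,2])/K[1,1],1])*d[v,u];print(v,u,d[v,u].round(3),(T[:3,:3]@c+T[:3,3]).round(3),end=" | ")
    print()
E
```

```text
208 250 0.537 [-0.092 -0.016  0.309] | 208 268 0.538 [-0.092  0.013  0.31 ] | 
214 250 0.54 [-0.102 -0.016  0.309] | 214 268 0.539 [-0.102  0.013  0.309] | 
220 250 0.174 [ 0.018 -0.006 -0.037] | 220 268 0.175 [ 0.018  0.004 -0.036] | 
226 250 0.166 [ 0.018 -0.005 -0.045] | 226 268 0.166 [ 0.018  0.004 -0.045] | 
232 250 0.159 [ 0.018 -0.005 -0.053] | 232 268 0.158 [ 0.018  0.003 -0.054] | 
238 250 0.153 [ 0.018 -0.005 -0.059] | 238 268 0.153 [ 0.018  0.003 -0.059] | 
244 250 0.146 [ 0.018 -0.005 -0.066] | 244 268 0.144 [ 0.018  0.003 -0.068] | 
250 250 0.141 [ 0.017 -0.005 -0.071] | 250 268 0.141 [ 0.018  0.003 -0.072] | 
256 250 0.134 [ 0.018 -0.005 -0.078] | 256 268 0.141 [ 0.015  0.003 -0.073] | 
262 250 0.13 [ 0.018 -0.004 -0.083] | 262 268 0.133 [ 0.017  0.003 -0.08 ] | 
268 250 0.093 [ 0.034 -0.003 -0.117] | 268 268 0.128 [ 0.016  0.003 -0.085] | 
274 250 0.093 [ 0.032 -0.003 -0.117] | 274 268 0.128 [ 0.015  0.003 -0.086] | 
280 250 0.086 [ 0.034 -0.003 -0.124] | 280 268 0.086 [ 0.034  0.002 -0.123] | 
286 250 0.086 [ 0.033 -0.003 -0.124] | 286 268 0.086 [ 0.033  0.002 -0.125] | 
292 250 0.086 [ 0.031 -0.003 -0.125] | 292 268 0.084 [ 0.032  0.001 -0.126] | 
298 250 0.086 [ 0.03  -0.003 -0.125] | 298 268 0.085 [ 0.03   0.001 -0.126] |
```

```bash
python3 - <<'E'
from h import *
print(r.grip_depth)
plan([.629,.2372,.260],77.5,5)
E
```

```text
0.0188
yaw 77.66234043200713 d [ 0.0584 -0.0131  0.0126] turn/row 0.01
[np.float64(-0.0), np.float64(0.4), np.float64(-0.08)] [np.float64(-0.0), np.float64(0.4), np.float64(-0.08)] [np.float64(-0.0), np.float64(0.4), np.float64(-0.08)] [np.float64(-0.0), np.float64(0.4), np.float64(-0.08)] [np.float64(-0.0), np.float64(0.4), np.float64(-0.08)]
```

>>> servo_tool:
  motion:
    - [1, 0, 0, -0.5, 0]
    - [1, 0, 0.4, 0, 0]
    - [1, 0, 0.8, 0, 0]
    - [1, 0, 0.8, 0, 0]
    - [1, 0, 0, 0, 0]
    - [1, 0, 0, 0.5, 0]
    - [1, 0, 0, 0.5, 0]
    - [1, 0, 0, 0.2, 0]
    - [1, 0, 0, 0, 0]

```text
time: 5.33
ee_pos: [0.6289, 0.2368, 0.2241]
eef_rot: [-2.447, -1.968, 0.006]
force: [-0.6, -0.1, 0.7]
width: 0.005
grip_force: 0.0
```

>>> servo_tool:
  motion:
    - [1, 0, 0, 0.15, 0]
    - [1, 0, 0, 0.15, 0]
    - [1, 0, 0, 0.1, 0]
    - [1, 0, 0, 0, 0]

```text
time: 5.67
ee_pos: [0.6298, 0.2371, 0.2138]
eef_rot: [-2.448, -1.969, 0.001]
force: [0.4, 0.1, -0.1]
width: 0.004
grip_force: 0.0
```

Now push outward.

>>> servo_tool:
  motion:
    - [1, 0, -0.3, 0, 0]
    - [1, 0, -0.25, 0, 0]
    - [1, 0, -0.2, 0, 0]
    - [1, 0, -0.2, 0, 0]
    - [1, 0, -0.2, 0, 0]

```text
time: 6.08
ee_pos: [0.5966, 0.2445, 0.2144]
eef_rot: [2.446, 1.968, 0.003]
force: [3.2, -0.8, -1.4]
width: 0.004
grip_force: 1.5
```

>>> servo_tool:
  motion:
    - [1, 0, -0.2, 0, 0]
    - [1, 0, -0.2, 0, 0]
    - [1, 0, -0.2, 0, 0]
    - [1, 0, -0.2, 0, 0]

```text
time: 6.42
ee_pos: [0.5727, 0.2496, 0.214]
eef_rot: [2.447, 1.969, 0.0]
force: [4.6, -0.8, -2.9]
width: 0.007
grip_force: 1.9
```

>>> servo_tool:
  motion:
    - [1, 0, -0.2, 0.05, 0]
    - [1, 0, -0.2, 0.1, 0]
    - [1, 0, -0.2, 0.1, 0]
    - [1, 0, -0.2, 0.15, 0]
    - [1, 0, -0.2, 0.15, 0]
    - [1, 0, -0.2, 0.15, 0]

```text
time: 6.92
ee_pos: [0.5374, 0.2576, 0.1931]
eef_rot: [2.448, 1.969, 0.001]
force: [3.5, -0.4, 1.4]
width: 0.003
grip_force: 1.5
```

>>> servo_tool:
  motion:
    - [1, 0, 0.1, -0.4, 0]
    - [1, 0, 0, -0.8, 0]
    - [1, 0, -0.4, 0, 0]
    - [1, 0, -0.4, 0, 0]
    - [1, 0, 0, 0, 0]
    - [1, 0, 0, 0.3, 0]
    - [1, 0, 0, 0.3, 0]
    - [1, 0, 0, 0.3, 0]
    - [1, 0, 0, 0.2, 0]

```text
time: 7.67
ee_pos: [0.5138, 0.2625, 0.1948]
eef_rot: [-2.444, -1.965, 0.009]
force: [-6.6, 1.9, 8.3]
width: 0.003
grip_force: 3.8
```

>>> servo_tool:
  motion:
    - [1, 0, 0, 0.2, 0]
    - [1, 0, 0, 0.2, 0]
    - [1, 0, 0, 0.2, 0]
    - [1, 0, 0, 0.2, 0]

```text
time: 8.0
ee_pos: [0.5176, 0.2616, 0.171]
eef_rot: [2.448, 1.969, -0.001]
force: [1.6, -0.9, 2.5]
width: 0.003
grip_force: 1.0
```

>>> servo_tool:
  motion:
    - [1, 0, 0, 0.2, 0]
    - [1, 0, 0, 0.2, 0]
    - [1, 0, 0, 0.2, 0]
    - [1, 0, 0, 0.15, 0]

```text
time: 8.33
ee_pos: [0.5165, 0.2618, 0.1487]
eef_rot: [-2.447, -1.968, 0.003]
force: [-2.1, 0.9, 3.5]
width: 0.003
grip_force: 1.5
```

>>> servo_tool:
  motion:
    - [1, 0, 0, 0.1, 0]
    - [1, 0, 0, 0.1, 0]
    - [1, 0, 0, 0.05, 0]

```text
time: 8.58
ee_pos: [0.5169, 0.2618, 0.1416]
eef_rot: [-2.448, -1.969, 0.001]
force: [-2.8, 1.0, 3.1]
width: 0.0
grip_force: 1.4
```

>>> servo_tool:
  motion:
    - [1, 0, 0, 0.07, 0]
    - [1, 0, 0, 0.05, 0]
    - [1, 0, 0, 0.03, 0]

```text
time: 8.83
ee_pos: [0.5172, 0.2619, 0.1375]
eef_rot: [-2.448, -1.969, 0.0]
force: [-2.5, -0.1, 3.2]
width: 0.002
grip_force: 1.4
```

>>> servo_tool:
  motion:
    - [1, 0, 0, 0.03, 0]
    - [1, 0, 0, 0.03, 0]
    - [1, 0, 0, 0, 0]

```text
time: 9.08
ee_pos: [0.5172, 0.2619, 0.1362]
eef_rot: [2.448, 1.969, 0.0]
force: [-3.2, 0.1, 4.9]
width: 0.006
grip_force: 2.2
```

>>> servo_tool:
  motion:
    - [1, 0, 0, 0.03, 0]
    - [1, 0, 0, 0.03, 0]
    - [1, 0, 0, 0, 0]

```text
time: 9.33
ee_pos: [0.5173, 0.2619, 0.1359]
eef_rot: [2.448, 1.969, 0.002]
force: [-5.1, -0.1, 11.9]
width: 0.002
grip_force: 5.8
```

>>> servo_tool:
  motion:
    - [1, 0, 0, 0.03, 0]
    - [1, 0, 0, 0.02, 0]
    - [1, 0, 0, 0, 0]

```text
time: 9.58
ee_pos: [0.5173, 0.262, 0.1357]
eef_rot: [2.448, 1.969, 0.003]
force: [-5.4, -2.3, 17.8]
width: 0.004
grip_force: 8.9
```

Reaction jumped to about 18 N at tip height 0.167, which is the bar's top, so the hook is on its stop. I'll lift off and look at the open hook.

>>> servo_tool:
  motion:
    - [1, 0, 0, -0.3, 0]
    - [1, 0, 0, -0.9, 0]
    - [1, 0, 0, -1, 0]
    - [1, -0.6, 0, -0.6, 0]
    - [1, -1, 0, 0, 0]
    - [1, -1, 0, 0, 0]
    - [1, -1, 0, 0, 0]
    - [1, -0.4, 0, 0, 0]
    - [1, 0, 0, 0, 0]
    - [1, 0, 0, 0, 0]

```text
time: 10.42
ee_pos: [0.4923, 0.1447, 0.2166]
eef_rot: [2.449, 1.967, 0.002]
force: [0.4, 0.9, 0.5]
width: 0.005
grip_force: 0.0
```

```bash
python3 - <<'E'
from h import *
np.set_printoptions(precision=4,suppress=True,linewidth=200)
o=r.observe();p,d=camera("wrist");np.savez("/tmp/w2.npz",p=p,d=d,e=o["ee_pos"],q=o["eef_rot"]);print(o["ee_pos"],o["eef_rot"])
cv2.imwrite("pics/w2.png",cv2.resize(p[...,::-1],(800,600),interpolation=cv2.INTER_CUBIC))
X=cloud("wrist",d,o)[d>0]
def sel(lo,hi): return X[np.all((X>lo)&(X<hi),1)]
t=sel([.59,.15,.226],[.68,.34,.235]);print("top",len(t),t[:,2].mean(),cv2.minAreaRect(t[:,:2].astype(np.float32)))
# hinge frame
th=np.radians(-12.5);ex=np.array([np.cos(th),np.sin(th)]);ey=np.array([-ex[1],ex[0]]);H=np.array([.6003,.2428])
u=-(X[:,:2]-H)@ex;y=(X[:,:2]-H)@ey
for a in range(20,124,6):
    m=(abs(u*1e3-a)<3)&(abs(y)<.03)&(X[:,2]>.145)
    if m.sum(): zt=X[m,2].max();t=m&(X[:,2]>zt-.003);print(a,m.sum(),"ztop",zt.round(4),"y range",y[m].min().round(4),y[m].max().round(4),"y top",y[t].mean().round(4))
E
```

```text
[0.4923 0.1447 0.2166] [2.4492 1.9672 0.0024]
top 3706 0.22923112361678175 ((0.6245037317276001, 0.21096324920654297), (0.06757429242134094, 0.015060306526720524), 77.91949462890625)
20 207 ztop 0.1721 y range -0.0109 0.0137 y top -0.0003
26 232 ztop 0.1769 y range -0.0113 0.0136 y top -0.0045
32 499 ztop 0.1813 y range -0.0202 0.0178 y top -0.0004
38 668 ztop 0.1806 y range -0.0201 0.0189 y top -0.0001
44 159 ztop 0.167 y range -0.0063 0.0056 y top -0.0004
50 155 ztop 0.1674 y range -0.0063 0.0046 y top -0.0004
56 157 ztop 0.1665 y range -0.0064 0.0048 y top -0.0006
62 150 ztop 0.1672 y range -0.0064 0.0046 y top -0.0006
68 158 ztop 0.1669 y range -0.0064 0.0048 y top -0.0007
74 162 ztop 0.1675 y range -0.0063 0.0048 y top -0.0005
80 148 ztop 0.1666 y range -0.0066 0.0047 y top -0.0008
86 171 ztop 0.1671 y range -0.0067 0.0048 y top -0.0008
92 168 ztop 0.1675 y range -0.0067 0.0047 y top -0.001
98 155 ztop 0.1671 y range -0.0068 0.0047 y top -0.0008
104 185 ztop 0.1729 y range -0.0068 0.0047 y top -0.001
110 169 ztop 0.175 y range -0.0066 0.0049 y top -0.0009
116 38 ztop 0.1736 y range -0.0055 0.0032 y top -0.0011
```

View pics/w2.png

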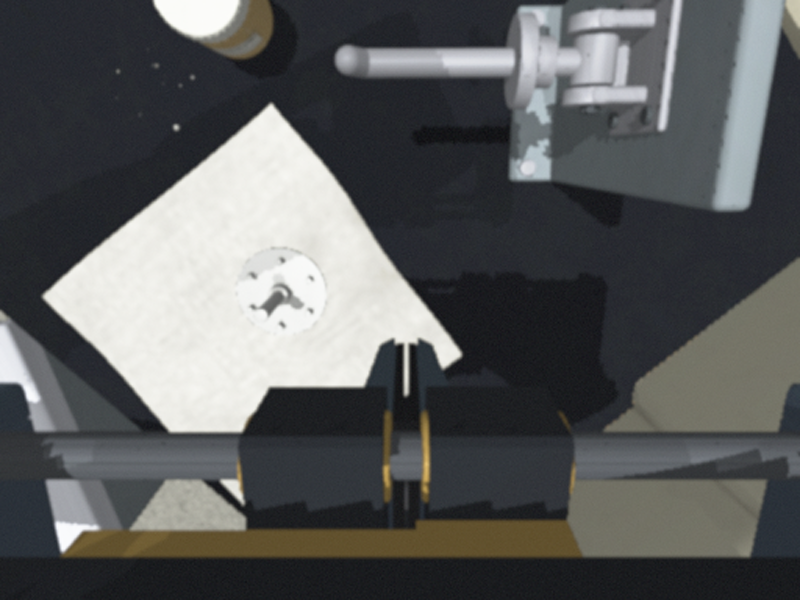

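The hook is open, with the bar running from its tip at (345,60) to the collar at (520,60). The bar lies within 1 mm of my hinge estimate, and the collar face is roughly 41 mm out. Next is a close look at the weight.

```bash
python3 - <<'E'
from h import *
plan([.425,-.10,.25],77.8,9)
E
```

```text
yaw 77.60740910203913 d [-0.0673 -0.2453  0.0335] turn/row -0.0
[np.float64(-0.94), np.float64(-0.05), np.float64(-0.12)] [np.float64(-0.94), np.float64(-0.05), np.float64(-0.12)] [np.float64(-0.94), np.float64(-0.05), np.float64(-0.12)] [np.float64(-0.94), np.float64(-0.05), np.float64(-0.12)] [np.float64(-0.94), np.float64(-0.05), np.float64(-0.12)] [np.float64(-0.94), np.float64(-0.05), np.float64(-0.12)] [np.float64(-0.94), np.float64(-0.05), np.float64(-0.12)] [np.float64(-0.94), np.float64(-0.05), np.float64(-0.12)] [np.float64(-0.94), np.float64(-0.05), np.float64(-0.12)]
```

>>> servo_tool:
  motion:
    - [0.67, -0.94, -0.05, -0.12, 0]
    - [0.67, -0.94, -0.05, -0.12, 0]
    - [0.67, -0.94, -0.05, -0.12, 0]
    - [0.67, -0.94, -0.05, -0.12, 0]
    - [0.67, -0.94, -0.05, -0.12, 0]
    - [0.67, -0.94, -0.05, -0.12, 0]
    - [0.67, -0.94, -0.05, -0.12, 0]
    - [0.67, -0.94, -0.05, -0.12, 0]
    - [0.67, -0.94, -0.05, -0.12, 0]
    - [0.67, 0, 0, 0, 0]

```text
time: 11.3
ee_pos: [0.4245, -0.1033, 0.2496]
eef_rot: [2.448, 1.964, -0.001]
force: [-0.4, 0.3, -0.3]
width: 0.33
grip_force: 0.0
```

```bash
python3 - <<'E'
from h import *
np.set_printoptions(precision=4,suppress=True,linewidth=200)
o=r.observe();p,d=camera("wrist");print(o["ee_pos"],o["eef_rot"],o["width"],o["qd"].round(3))
cv2.imwrite("pics/w3.png",cv2.resize(p[...,::-1],(800,600),interpolation=cv2.INTER_CUBIC))
X=cloud("wrist",d,o)[d>0]
def sel(lo,hi): return X[np.all((X>lo)&(X<hi),1)]
for lo,hi in((.174,.185),(.168,.185),(.14,.168),(.123,.132)):
    w=sel([.445,-.1,lo],[.51,-.03,hi]);print("z",lo,len(w),w[:,2].mean() if len(w) else 0,cv2.minAreaRect(w[:,:2].astype(np.float32)) if len(w)>3 else 0,w.min(0) if len(w) else 0,w.max(0) if len(w) else 0)
w=sel([.43,-.11,.028],[.52,-.02,.036]);print("foot",len(w),cv2.minEnclosingCircle(w[:,:2].astype(np.float32)) if len(w)>3 else 0)
q=X[(X[:,2]>.15)&(X[:,2]<.20)&(X[:,1]<-.06)]
for x in np.arange(.41,.55,.02):
    t=q[(abs(q[:,0]-x)<.01)&((abs(q[:,0]-.473)>.025)|(q[:,1]<-.09))]
    if len(t):print(round(x,2),np.sort(t[:,1])[-5:].round(3))
E
```

```text
[ 0.4245 -0.1033  0.2496] [ 2.4482  1.9641 -0.0009] 0.3304998401987131 [ 0.063  0.007  0.009  0.069 -0.01   0.074]
z 0.174 528 0.17772706126739854 ((0.4836593270301819, -0.07852228730916977), (0.023254068568348885, 0.05337205529212952), 42.96208190917969) [ 0.4653 -0.1     0.174 ] [ 0.51   -0.0546  0.1849]
z 0.168 625 0.17670360739686233 ((0.48366591334342957, -0.07849350571632385), (0.023262839764356613, 0.053437210619449615), 43.04573059082031) [ 0.465 -0.1    0.168] [ 0.51   -0.0545  0.1849]
z 0.14 351 0.15482635407337558 ((0.4833591878414154, -0.07824729382991791), (0.023320794105529785, 0.05327484384179115), 43.63764190673828) [ 0.4646 -0.0999  0.1401] [ 0.5098 -0.0543  0.168 ]
z 0.123 324 0.1276508319180439 ((0.47747185826301575, -0.0746101438999176), (0.03893932327628136, 0.059782154858112335), 32.607566833496094) [ 0.4629 -0.0999  0.123 ] [ 0.5097 -0.0433  0.132 ]
foot 470 ((0.4714736342430115, -0.06572425365447998), 0.02669648639857769)
0.41 [-0.144 -0.143 -0.143 -0.143 -0.143]
0.43 [-0.132 -0.131 -0.131 -0.131 -0.131]
0.45 [-0.12  -0.12  -0.12  -0.119 -0.119]
0.47 [-0.108 -0.108 -0.108 -0.107 -0.107]
0.49 [-0.094 -0.094 -0.094 -0.093 -0.093]
0.51 [-0.084 -0.084 -0.084 -0.083 -0.083]
0.53 [-0.072 -0.072 -0.071 -0.071 -0.071]
0.55 [-0.06 -0.06 -0.06 -0.06 -0.06]
```

View pics/w3.png

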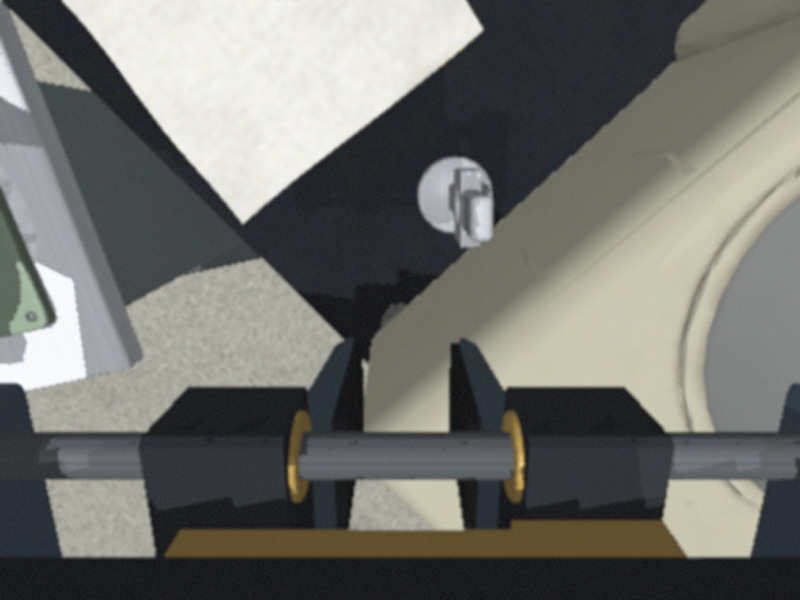

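The tab's top is at (480,210) next to the mixer edge; a clean fit needs the mixer points removed.

```bash
python3 - <<'E'
from h import *
np.set_printoptions(precision=4,suppress=True,linewidth=200)
o=r.observe();p,d=camera("wrist");print(o["ee_pos"],o["qd"].round(3))
X=cloud("wrist",d,o)[d>0]
X=X[(X[:,1]>.61*(X[:,0]-.47)-.107+.008)&(abs(X[:,0]-.475)<.05)&(X[:,1]<-.02)]
for lo,hi in((.174,.185),(.128,.185),(.123,.132),(.028,.036)):
    w=X[(X[:,2]>lo)&(X[:,2]<hi)];q=w[:,:2].astype(np.float32);e=np.linalg.eigh(np.cov(q.T))[1][:,1];print(lo,len(w),w[:,2].mean(),q.mean(0),cv2.minAreaRect(q),np.degrees(np.arctan(e[1]/e[0])),cv2.minEnclosingCircle(q))
plan([.4725,-.0655,.2496],77.6,4)
E
```

```text
[ 0.4249 -0.1013  0.2492] [ 0.045  0.005  0.01   0.027 -0.001  0.018]
0.174 415 0.1771833744105234 [ 0.4724 -0.0662] ((0.47275257110595703, -0.06655056029558182), (0.022876230999827385, 0.011876740492880344), 78.66007995605469) 79.65892966813144 ((0.4728183448314667, -0.066480852663517), 0.012132026255130768)
0.128 698 0.16487288686677748 [ 0.4713 -0.0648] ((0.47240522503852844, -0.066370390355587), (0.045331235975027084, 0.012520662508904934), 80.12313079833984) 78.0186224862588 ((0.4718872904777527, -0.06629547476768494), 0.022965727373957634)
0.123 267 0.12786982178145875 [ 0.4727 -0.061 ] ((0.4725240170955658, -0.06654439121484756), (0.04566984251141548, 0.011998078785836697), 79.63383483886719) 76.53317816307829 ((0.4737047553062439, -0.06682553887367249), 0.02336854673922062)
0.028 465 0.030046843122188246 [ 0.4629 -0.0634] ((0.47029799222946167, -0.06216752156615257), (0.05176175385713577, 0.041505493223667145), 36.1483039855957) 68.43397504402233 ((0.47258520126342773, -0.06583447754383087), 0.02688780426979065)
yaw 77.56854097208897 d [0.0476 0.0346 0.0007] turn/row -0.0
[np.float64(0.37), np.float64(0.33), np.float64(-0.01)] [np.float64(0.37), np.float64(0.33), np.float64(-0.01)] [np.float64(0.37), np.float64(0.33), np.float64(-0.01)] [np.float64(0.37), np.float64(0.33), np.float64(-0.01)]
```

>>> servo_tool:
  motion:
    - [0.71, 0.37, 0.33, 0, -0.4]
    - [0.71, 0.35, 0.33, 0, 0]
    - [0.71, 0.35, 0.33, 0, 0]
    - [0.71, 0.36, 0.33, 0, 0]
    - [0.71, 0, 0, 0, 0]
    - [0.71, 0, 0, 0.5, 0]
    - [0.71, 0, 0, 0.5, 0]
    - [0.71, 0, 0, 0, 0]
    - [0.71, 0, 0, 0, 0]

```text
time: 12.15
ee_pos: [0.4706, -0.0653, 0.2185]
eef_rot: [-2.412, -2.011, 0.002]
force: [-0.5, -0.4, 0.8]
width: 0.287
grip_force: 0.0
```

```bash
python3 - <<'E'
from h import *
o=r.observe();print(o["ee_pos"],o["width"],o["qd"].round(3))
plan([.4726,-.0665,.116],79.5,5)
E
```

```text
[ 0.47063982 -0.06525451  0.21847383] 0.2871930610846741 [-0.007 -0.017 -0.033  0.001 -0.002 -0.002]
yaw 79.65986329993001 d [ 0.002  -0.0012 -0.1025] turn/row 0.01
[np.float64(-0.01), np.float64(0.01), np.float64(0.68)] [np.float64(-0.01), np.float64(0.01), np.float64(0.68)] [np.float64(-0.01), np.float64(0.01), np.float64(0.68)] [np.float64(-0.01), np.float64(0.01), np.float64(0.68)] [np.float64(-0.01), np.float64(0.01), np.float64(0.68)]
```

>>> servo_tool:
  motion:
    - [0.71, -0.03, 0.08, 0.5, 0]
    - [0.71, 0, 0, 0.6, 0]
    - [0.71, 0, 0, 0.6, 0]
    - [0.71, 0, 0, 0, 0]

```text
time: 12.48
ee_pos: [0.4715, -0.0667, 0.166]
eef_rot: [-2.41, -2.009, 0.005]
force: [0.2, -0.8, -0.3]
width: 0.29
grip_force: 0.0
```

>>> servo_tool:
  motion:
    - [0.71, 0, 0, 0.5, 0]
    - [0.71, 0, 0, 0.5, 0]
    - [0.71, 0, 0, 0.5, 0]
    - [0.71, 0, 0, 0.2, 0]
    - [0.71, 0, 0, 0, 0]

```text
time: 12.9
ee_pos: [0.473, -0.067, 0.1169]
eef_rot: [-2.413, -2.011, 0.001]
force: [0.4, -0.2, -0.0]
width: 0.287
grip_force: 0.0
```

Grip.

>>> servo_tool:
  motion:
    - [0.8, 0, 0, 0, 0]
    - [0.85, 0, 0, 0, 0]
    - [0.9, 0, 0, 0, 0]
    - [1, 0, 0, 0, 0]
    - [1, 0, 0, 0, 0]
    - [1, 0, 0, 0, 0]
  grip_force: 40

```text
time: 13.4
ee_pos: [0.4739, -0.0672, 0.1181]
eef_rot: [2.412, 2.01, 0.002]
force: [-1.4, -0.1, 5.2]
width: 0.133
grip_force: 40.0
```

>>> servo_tool:
  motion:
    - [1, 0, 0, -0.2, 0]
    - [1, 0, 0, -0.3, 0]
    - [1, 0, 0, -0.4, 0]
    - [1, 0, 0, 0, 0]
    - [1, 0, 0, 0, 0]

```text
time: 13.82
ee_pos: [0.4735, -0.067, 0.1443]
eef_rot: [2.412, 2.011, 0.001]
force: [-0.2, -0.5, -5.1]
width: 0.127
grip_force: 40.0
```

```bash
python3 - <<'E'
from h import *
z=np.load("/tmp/scene.npz");X=cloud("scene",z["d"])
def px(u,v):u,v=int(u*.64),int(v*.64);return np.median(X[v-1:v+2,u-1:u+2].reshape(-1,3),0).round(3)
print("jar lid",px(320,373),"disc",px(428,390),px(415,395),px(440,385),"bowl",px(280,308))
P=X.reshape(-1,3)
for nm,c,lo,hi in(("jar",px(320,373),.068,.085),("disc",px(428,390),.012,.07)):
    s=P[(np.linalg.norm(P[:,:2]-c[:2],axis=1)<.06)&(P[:,2]>lo)&(P[:,2]<hi)];print(nm,cv2.minEnclosingCircle(s[:,:2].astype(np.float32)),s[:,2].max())
o=r.observe();print(o["force"],o["width"])
th=np.radians(-12.2);ex=np.array([np.cos(th),np.sin(th)]);H=np.array([.6001,.2421])
print("u130",H-.13*ex,"u51",H-.051*ex)
plan([.43,.08,.235],77.8,9)
E
```

```text
jar lid [0.417 0.339 0.078] disc [0.382 0.141 0.019] [0.38  0.165 0.005] [0.393 0.113 0.005] bowl [0.545 0.403 0.107]
jar ((0.41128697991371155, 0.3397340774536133), 0.027236368507146835) 0.0841654703461751
disc ((0.3866473138332367, 0.13884612917900085), 0.028861455619335175) 0.06965878837958094
[-0.1543075  -0.53834096 -5.06439208] 0.12719210931831376
u130 [0.47303593 0.26957222] u51 [0.55025179 0.25287756]
yaw 79.62666834856437 d [-0.0435  0.147   0.0907] turn/row 0.04
[np.float64(0.51), np.float64(-0.26), np.float64(-0.34)] [np.float64(0.51), np.float64(-0.26), np.float64(-0.34)] [np.float64(0.5), np.float64(-0.26), np.float64(-0.34)] [np.float64(0.5), np.float64(-0.26), np.float64(-0.34)] [np.float64(0.5), np.float64(-0.26), np.float64(-0.34)] [np.float64(0.5), np.float64(-0.27), np.float64(-0.34)] [np.float64(0.5), np.float64(-0.27), np.float64(-0.34)] [np.float64(0.5), np.float64(-0.27), np.float64(-0.34)] [np.float64(0.5), np.float64(-0.27), np.float64(-0.34)]
```

>>> servo_tool:
  motion:
    - [1, 0, 0, -0.8, 0]
    - [1, 0, 0, -1, 0]
    - [1, 0.6, -0.1, -0.2, 0.35]
    - [1, 1, -0.2, 0, 0]
    - [1, 1, -0.2, 0, 0]
    - [1, 1, -0.2, 0, 0]
    - [1, 1, -0.2, 0, 0]
    - [1, 1, -0.2, 0, 0]
    - [1, 1, -0.2, 0, 0]
    - [1, 0.6, -0.15, 0, 0]

```text
time: 14.65
ee_pos: [0.4748, 0.1562, 0.2029]
eef_rot: [-2.441, -1.975, 0.001]
force: [0.6, 0.4, -3.4]
width: 0.127
grip_force: 40.0
```

>>> servo_tool:
  motion:
    - [1, 0.6, -0.1, 0.1, 0]
    - [1, 0, 0, 0, 0]
    - [1, 0, 0, 0, 0]
    - [1, 0, 0, 0, 0]

```text
time: 14.98
ee_pos: [0.4758, 0.1709, 0.2002]
eef_rot: [-2.443, -1.975, 0.003]
force: [0.8, -0.5, -4.5]
width: 0.132
grip_force: 40.0
```

```bash
cat >> h.py <<'E'
th=np.radians(-12.2);ex=np.array([np.cos(th),np.sin(th)]);ey=np.array([-ex[1],ex[0]]);H=np.array([.6001,.2421])
def hf(o):
    d=o["ee_pos"][:2]-H;return (-d@ex*1e3).round(1),(d@ey*1e3).round(1),((o["ee_pos"][2]-.0131-.160)*1e3).round(1)
E
python3 - <<'E'
from h import *
np.set_printoptions(precision=4,suppress=True,linewidth=200)
o=r.observe();p,d=camera("wrist");print(o["ee_pos"],o["force"],o["width"],"u,y,z mm",hf(o),o["qd"].round(3))
cv2.imwrite("pics/w4.png",cv2.resize(p[...,::-1],(800,600),interpolation=cv2.INTER_CUBIC))
X=cloud("wrist",d,o)[d>0]
u=-(X[:,:2]-H)@ex;y=(X[:,:2]-H)@ey
for a in range(50,116,8):
    m=(abs(u*1e3-a)<4)&(abs(y)<.03)&(X[:,2]>.145)
    if m.sum():print(a,m.sum(),"ztop",X[m,2].max().round(4),"y",y[m].min().round(4),y[m].max().round(4))
T=R.from_rotvec(o["eef_rot"]).as_matrix();L=(X-o["ee_pos"])@T
m=(abs(L[:,0])<.035)&(abs(L[:,1])<.03)&(L[:,2]>-.028)&(L[:,2]<.14)
for lo in np.arange(-.028,.14,.012):
    s=L[m&(L[:,2]>lo)&(L[:,2]<lo+.012)]
    if len(s)>5:print("tool z",round(lo,3),len(s),s.min(0),s.mean(0),s.max(0))
plan([H[0]-.13*ex[0],H[1]-.13*ex[1],.1771],77.8,8)
E
```

```text
[0.4758 0.1709 0.2002] [ 0.8054 -0.5446 -4.5091] 0.13156368270869928 u,y,z mm (np.float64(106.5), np.float64(-95.8), np.float64(27.1)) [-0.015 -0.007 -0.003  0.005 -0.001  0.003]
50 226 ztop 0.1669 y -0.0052 0.0063
58 230 ztop 0.1671 y -0.0052 0.0062
66 227 ztop 0.167 y -0.0052 0.0063
74 232 ztop 0.167 y -0.0052 0.0062
82 226 ztop 0.1667 y -0.0052 0.0062
90 227 ztop 0.1673 y -0.0053 0.0063
98 228 ztop 0.1677 y -0.0052 0.0063
106 231 ztop 0.1745 y -0.0054 0.0063
114 140 ztop 0.1754 y -0.005 0.0061
tool z -0.028 151 [ 0.0091 -0.0067 -0.0278] [ 0.0117 -0.0007 -0.0224] [ 0.0126  0.0052 -0.0161]
tool z -0.016 485 [ 0.0097 -0.0065 -0.016 ] [ 0.0171 -0.0007 -0.0098] [ 0.0234  0.0051 -0.004 ]
tool z -0.004 95 [ 0.0225 -0.0067 -0.0038] [ 0.023  -0.0008  0.0016] [0.0235 0.0052 0.0079]
tool z 0.008 85 [ 0.0226 -0.0065  0.0081] [ 0.023  -0.0007  0.0138] [0.0235 0.005  0.02  ]
tool z 0.02 69 [ 0.0227 -0.0067  0.0201] [ 0.023  -0.0009  0.0257] [0.0234 0.0052 0.0312]
tool z 0.032 17 [ 0.0225 -0.0061  0.0321] [ 0.0229 -0.0005  0.0334] [0.0233 0.0047 0.0348]
tool z 0.08 2094 [-0.0264 -0.0292  0.0844] [ 0.0043 -0.001   0.0893] [0.0288 0.0279 0.092 ]
tool z 0.092 427 [-0.0278 -0.0296  0.092 ] [0.013  0.0008 0.0941] [0.0299 0.0292 0.104 ]
tool z 0.104 101 [ 0.0094 -0.0291  0.1041] [ 0.0253 -0.0018  0.11  ] [0.0298 0.0231 0.116 ]
yaw 77.8457460437355 d [-0.0029  0.0988 -0.0233] turn/row 0.0
[np.float64(0.4), np.float64(-0.1), np.float64(0.1)] [np.float64(0.4), np.float64(-0.1), np.float64(0.1)] [np.float64(0.4), np.float64(-0.1), np.float64(0.1)] [np.float64(0.4), np.float64(-0.1), np.float64(0.1)] [np.float64(0.4), np.float64(-0.1), np.float64(0.1)] [np.float64(0.4), np.float64(-0.1), np.float64(0.1)] [np.float64(0.4), np.float64(-0.1), np.float64(0.1)] [np.float64(0.4), np.float64(-0.1), np.float64(0.1)]
```

View pics/w4.png

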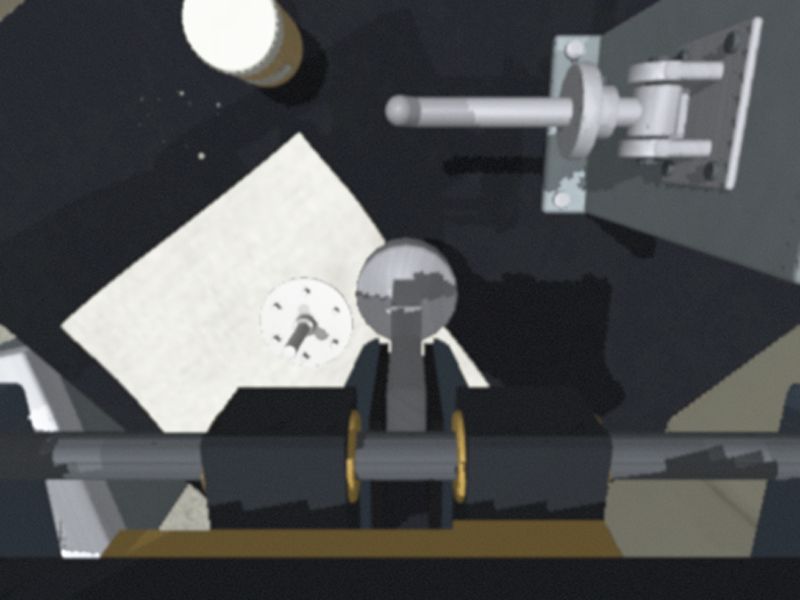

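The weight hangs straight in the grip with its foot at (407,290), and the bar runs from its tip at (400,110) to the collar at (575,110). Plate centre and bar frame agree to under 1 mm, so I'm going to the front of the tip.

>>> servo_tool:
  motion:
    - [1, 0.3, -0.15, 0.1, 0]
    - [1, 0.45, -0.2, 0.1, 0]
    - [1, 0.45, -0.2, 0.1, 0]
    - [1, 0.45, -0.15, 0.1, 0]
    - [1, 0.45, -0.1, 0.1, 0]
    - [1, 0.45, 0, 0.1, 0]
    - [1, 0.45, 0, 0.1, 0]
    - [1, 0.2, 0, 0.05, 0]
    - [1, 0, 0, 0, 0]
    - [1, 0, 0, 0, 0]

```text
time: 15.87
ee_pos: [0.473, 0.2704, 0.1781]
eef_rot: [2.443, 1.975, -0.002]
force: [0.5, -0.6, -4.7]
width: 0.127
grip_force: 40.0
```

```bash
python3 - <<'E'
from h import *
o=r.observe();print(o["ee_pos"],o["force"],"u,y,z mm",hf(o),o["qd"].round(3))
M=R.from_rotvec(o["eef_rot"]).as_matrix();print(np.degrees(np.arctan2(M[1,0],M[0,0])),M[:,2])
ims=[]
for n,b in(("side",(240,110,340,210)),("scene",(190,120,290,220))):
    p,d=camera(n);c=p[b[1]:b[3],b[0]:b[2],::-1];ims.append(cv2.resize(c,(400,400),interpolation=cv2.INTER_CUBIC))
cv2.imwrite("pics/c5.png",np.hstack(ims))
E
```

```text
[0.47302248 0.27035033 0.17807548] [ 0.47456473 -0.56885537 -4.73743021] u,y,z mm (np.float64(130.2), np.float64(0.8), np.float64(5.0)) [-0.013 -0.016  0.011  0.     0.003 -0.001]
77.90598151776523 [-6.60267535e-04 -1.15988331e-03 -9.99999109e-01]
```

View pics/c5.png

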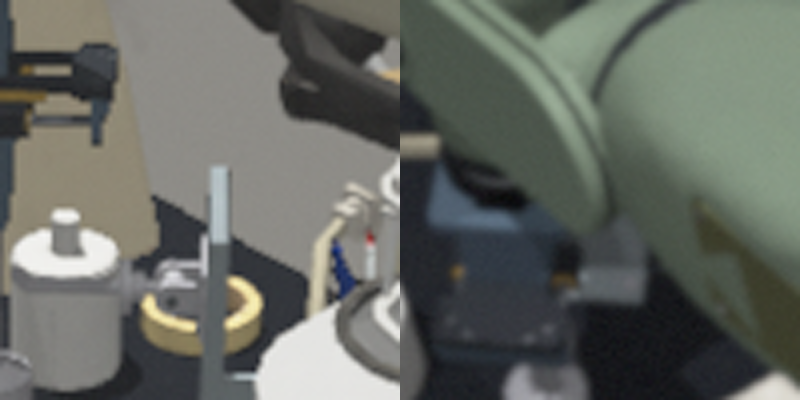

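>>> servo_tool:
  motion:
    - [1, 0, 0.15, 0, 0]
    - [1, 0, 0.15, 0, 0]
    - [1, 0, 0.15, 0, 0]
    - [1, 0, 0, 0, 0]

```text
time: 16.3
ee_pos: [0.4876, 0.2671, 0.1786]
eef_rot: [2.444, 1.973, 0.002]
force: [0.2, 0.0, -4.4]
width: 0.132
grip_force: 40.0
```

>>> servo_tool:
  motion:
    - [1, 0, 0.15, 0, 0]
    - [1, 0, 0.15, 0, 0]
    - [1, 0, 0.15, 0, 0]
    - [1, 0, 0, 0, 0]

```text
time: 16.63
ee_pos: [0.5006, 0.2646, 0.1784]
eef_rot: [2.443, 1.973, 0.001]
force: [0.5, 0.1, -4.0]
width: 0.127
grip_force: 40.0
```

>>> servo_tool:
  motion:
    - [1, 0, 0.15, 0, 0]
    - [1, 0, 0.15, 0, 0]
    - [1, 0, 0.15, 0, 0]
    - [1, 0, 0, 0, 0]

```text
time: 16.97
ee_pos: [0.5138, 0.2618, 0.1784]
eef_rot: [2.443, 1.974, 0.001]
force: [0.6, -0.2, -3.4]
width: 0.129
grip_force: 40.0
```

```bash
python3 - <<'E'
from h import *
o=r.observe();print(o["ee_pos"],o["force"],"u,y,z mm",hf(o))
E
```

```text
[0.51375606 0.26179805 0.17837022] [ 0.61246931 -0.22236121 -3.44239377] u,y,z mm (np.float64(88.6), np.float64(1.0), np.float64(5.3))
```

>>> servo_tool:
  motion:
    - [1, -0.02, 0.12, 0, 0]
    - [1, 0, 0.1, 0.05, 0]
    - [1, 0, 0.1, 0.06, 0]
    - [1, 0, 0.1, 0.05, 0]
    - [1, 0, 0.1, 0, 0]
    - [1, 0, 0.1, 0, 0]
    - [1, 0, 0.1, 0, 0]
    - [1, 0, 0.1, 0, 0]
    - [1, 0, 0.05, 0, 0]
    - [1, 0, 0, 0, 0]

```text
time: 17.8
ee_pos: [0.5384, 0.2558, 0.1736]
eef_rot: [2.444, 1.974, 0.0]
force: [-0.4, 0.0, -3.4]
width: 0.132
grip_force: 40.0
```

>>> servo_tool:
  motion:
    - [1, 0, 0.07, 0, 0]
    - [1, 0, 0.05, 0, 0]
    - [1, 0, 0.05, 0, 0]
    - [1, 0, 0, 0, 0]

```text
time: 18.13
ee_pos: [0.5433, 0.2548, 0.1736]
eef_rot: [2.443, 1.974, 0.0]
force: [-0.1, -0.1, -4.0]
width: 0.128
grip_force: 40.0
```

```bash
python3 - <<'E'
from h import *
o=r.observe();print(o["ee_pos"],o["force"],"u,y,z mm",hf(o))
E
```

```text
[0.54329717 0.25476176 0.17364603] [-0.10988854 -0.12584494 -3.98133721] u,y,z mm (np.float64(58.2), np.float64(0.4), np.float64(0.5))
```

Collar contact is expected near u≈47; feel forward in 1 mm steps.

>>> servo_tool:
  motion:
    - [1, 0, 0.05, 0, 0]
    - [1, 0, 0.05, 0, 0]
    - [1, 0, 0.05, 0, 0]
    - [1, 0, 0.05, 0, 0]
    - [1, 0, 0.03, 0, 0]
    - [1, 0, 0, 0, 0]

```text
time: 18.63
ee_pos: [0.55, 0.2533, 0.1736]
eef_rot: [2.444, 1.974, 0.0]
force: [-0.2, 0.8, -3.6]
width: 0.13
grip_force: 40.0
```

>>> servo_tool:
  motion:
    - [1, 0, 0.03, 0, 0]
    - [1, 0, 0.03, 0, 0]
    - [1, 0, 0.02, 0, 0]
    - [1, 0, 0, 0, 0]

```text
time: 18.97
ee_pos: [0.5522, 0.2528, 0.1736]
eef_rot: [2.444, 1.974, 0.0]
force: [-0.3, 0.4, -3.3]
width: 0.131
grip_force: 40.0
```

>>> servo_tool:
  motion:
    - [1, 0, 0.03, 0, 0]
    - [1, 0, 0.02, 0, 0]
    - [1, 0, 0, 0, 0]

```text
time: 19.22
ee_pos: [0.5537, 0.2525, 0.1736]
eef_rot: [2.444, 1.974, 0.0]
force: [-0.1, 0.3, -3.7]
width: 0.13
grip_force: 40.0
```

>>> servo_tool:
  motion:
    - [1, 0, 0.02, 0, 0]
    - [1, 0, 0, 0, 0]

```text
time: 19.38
ee_pos: [0.5542, 0.2524, 0.1736]
eef_rot: [2.444, 1.974, 0.0]
force: [0.3, 0.5, -4.6]
width: 0.128
grip_force: 40.0
```

>>> servo_tool:
  motion:
    - [1, 0, 0.02, 0, 0]
    - [1, 0, 0, 0, 0]

```text
time: 19.55
ee_pos: [0.5548, 0.2522, 0.1736]
eef_rot: [2.444, 1.974, 0.0]
force: [0.1, 0.8, -3.9]
width: 0.128
grip_force: 40.0
```

>>> servo_tool:
  motion:
    - [1, 0, 0.03, 0, 0]
    - [1, 0, 0, 0, 0]

```text
time: 19.72
ee_pos: [0.5558, 0.252, 0.1736]
eef_rot: [2.444, 1.974, 0.0]
force: [-0.1, -0.6, -3.3]
width: 0.128
grip_force: 40.0
```

>>> servo_tool:
  motion:
    - [1, 0, 0.03, 0, 0]
    - [1, 0, 0, 0, 0]

```text
time: 19.88
ee_pos: [0.5567, 0.2519, 0.1736]
eef_rot: [2.444, 1.974, 0.0]
force: [0.2, -0.6, -4.0]
width: 0.125
grip_force: 40.0
```

>>> servo_tool:
  motion:
    - [1, 0, 0.02, 0, 0]
    - [1, 0, 0, 0, 0]

```text
time: 20.05
ee_pos: [0.5572, 0.2517, 0.1736]
eef_rot: [2.444, 1.974, 0.0]
force: [1.0, 0.1, -3.9]
width: 0.13
grip_force: 40.0
```

>>> servo_tool:
  motion:
    - [1, 0, 0.02, 0, 0]
    - [1, 0, 0, 0, 0]

```text
time: 20.22
ee_pos: [0.5578, 0.2516, 0.1736]
eef_rot: [2.443, 1.974, 0.0]
force: [-0.3, -0.0, -4.8]
width: 0.126
grip_force: 40.0
```

>>> servo_tool:
  motion:
    - [1, 0, 0.02, 0, 0]
    - [1, 0, 0, 0, 0]

```text
time: 20.38
ee_pos: [0.5583, 0.2515, 0.1736]
eef_rot: [2.443, 1.974, 0.0]
force: [0.0, 0.1, -4.6]
width: 0.129
grip_force: 40.0
```

>>> servo_tool:
  motion:
    - [1, 0, 0.02, 0, 0]
    - [1, 0, 0, 0, 0]

```text
time: 20.55
ee_pos: [0.5587, 0.2514, 0.1736]
eef_rot: [-2.444, -1.974, 0.0]
force: [-0.2, 0.7, -4.0]
width: 0.13
grip_force: 40.0
```

>>> servo_tool:
  motion:
    - [1, 0, 0.02, 0, 0]
    - [1, 0, 0, 0, 0]

```text
time: 20.72
ee_pos: [0.5588, 0.2514, 0.1736]
eef_rot: [-2.443, -1.974, 0.002]
force: [-2.1, 0.8, -2.6]
width: 0.129
grip_force: 40.0
```

>>> servo_tool:
  motion:
    - [1, 0, 0.02, 0, 0]
    - [1, 0, 0, 0, 0]

```text
time: 20.88
ee_pos: [0.5589, 0.2514, 0.1736]
eef_rot: [-2.442, -1.973, 0.003]
force: [-4.4, 0.7, -1.9]
width: 0.13
grip_force: 40.0
```

>>> servo_tool:
  motion:
    - [1, 0, 0.02, 0, 0]
    - [1, 0, 0.02, 0, 0]
    - [1, 0, 0, 0, 0]

```text
time: 21.13
ee_pos: [0.5589, 0.2513, 0.1736]
eef_rot: [-2.441, -1.972, 0.005]
force: [-6.6, 2.0, -0.1]
width: 0.127
grip_force: 40.0
```

>>> servo_tool:
  motion:
    - [1, 0, 0.015, 0, 0]
    - [1, 0, 0, 0, 0]

```text
time: 21.3
ee_pos: [0.5589, 0.2513, 0.1736]
eef_rot: [-2.441, -1.972, 0.006]
force: [-7.0, 1.3, 0.2]
width: 0.128
grip_force: 40.0
```

>>> servo_tool:
  motion:
    - [1, 0, 0.02, 0, 0]
    - [1, 0, 0.015, 0, 0]
    - [1, 0, 0, 0, 0]

```text
time: 21.55
ee_pos: [0.559, 0.2513, 0.1736]
eef_rot: [-2.439, -1.971, 0.008]
force: [-9.6, 2.3, 0.8]
width: 0.132
grip_force: 40.0
```

>>> servo_tool:
  motion:
    - [1, 0, 0.01, 0, 0]
    - [1, 0, 0, 0, 0]
    - [1, 0, 0, 0, 0]
    - [1, 0, 0, 0, 0]
    - [1, 0, 0, 0, 0]

```text
time: 21.97
ee_pos: [0.559, 0.2513, 0.1736]
eef_rot: [-2.439, -1.971, 0.009]
force: [-10.4, 2.7, 0.4]
width: 0.131
grip_force: 40.0
```

>>> servo_tool:
  motion:
    - [1, 0, 0, 0, 0]
    - [1, 0, 0, 0, 0]
    - [1, 0, -0.05, 0, 0]
    - [1, 0, -0.05, 0, 0]
    - [1, 0, -0.05, 0, 0]
    - [1, 0, -0.05, 0, 0]
    - [1, 0, -0.05, 0, 0]
    - [1, 0, 0, 0, 0]

```text
time: 22.63
ee_pos: [0.5561, 0.252, 0.1737]
eef_rot: [2.443, 1.974, 0.001]
force: [0.2, -0.0, -4.3]
width: 0.126
grip_force: 40.0
```

```bash
python3 - <<'E'
from h import *
o=r.observe();print(o["ee_pos"],o["eef_rot"],o["force"],"u,y,z mm",hf(o))
E
```

```text
[0.5560631  0.25198495 0.17370867] [2.44294062e+00 1.97383469e+00 1.36019130e-03] [ 0.22394547 -0.04577132 -4.29439798] u,y,z mm (np.float64(45.1), np.float64(0.4), np.float64(0.6))
```

>>> servo_tool:
  motion:
    - [1, 0, 0, 0.04, 0]
    - [1, 0, 0, 0.04, 0]
    - [1, 0, 0, 0.04, 0]
    - [1, 0, 0, 0.04, 0]
    - [1, 0, 0, 0.03, 0]
    - [1, 0, 0, 0, 0]

```text
time: 23.13
ee_pos: [0.5555, 0.252, 0.1675]
eef_rot: [-2.444, -1.974, 0.001]
force: [0.6, -0.2, -3.5]
width: 0.129
grip_force: 40.0
```

>>> servo_tool:
  motion:
    - [1, 0, 0, 0.02, 0]
    - [1, 0, 0, 0.02, 0]
    - [1, 0, 0, 0, 0]

```text
time: 23.38
ee_pos: [0.5556, 0.2521, 0.1666]
eef_rot: [2.444, 1.974, -0.0]
force: [0.5, -0.3, -4.6]
width: 0.128
grip_force: 40.0
```

>>> servo_tool:
  motion:
    - [1, 0, 0, 0.02, 0]
    - [1, 0, 0, 0, 0]

```text
time: 23.55
ee_pos: [0.5557, 0.2521, 0.1662]
eef_rot: [2.444, 1.974, 0.0]
force: [-0.4, -1.2, -3.6]
width: 0.13
grip_force: 40.0
```

>>> servo_tool:
  motion:
    - [1, 0, 0, 0.02, 0]
    - [1, 0, 0, 0, 0]

```text
time: 23.72
ee_pos: [0.5557, 0.2521, 0.1661]
eef_rot: [2.443, 1.974, 0.001]
force: [-0.9, -0.2, -0.5]
width: 0.13
grip_force: 40.0
```

>>> servo_tool:
  motion:
    - [1, 0, 0, 0.02, 0]
    - [1, 0, 0, 0, 0]

```text
time: 23.88
ee_pos: [0.5557, 0.2522, 0.1659]
eef_rot: [2.443, 1.974, 0.002]
force: [-2.5, -0.5, 2.5]
width: 0.132
grip_force: 40.0
```

>>> servo_tool:
  motion:
    - [1, 0, 0, -0.015, 0]
    - [1, 0, 0, 0, 0]
  grip_force: 10

```text
time: 24.05
ee_pos: [0.5558, 0.2521, 0.1659]
eef_rot: [2.443, 1.974, 0.001]
force: [-1.6, -1.0, 2.6]
width: 0.133
grip_force: 10.0
```

>>> servo_tool:
  motion:
    - [1, 0, 0, 0, 0]
    - [0.85, 0, 0, 0, 0]
    - [0.8, 0, 0, 0, 0]
    - [0.75, 0, 0, 0, 0]
    - [0.7, 0, 0, 0, 0]
    - [0.65, 0, 0, 0, 0]
    - [0.65, 0, 0, 0, 0]
    - [0.65, 0, 0, 0, 0]
  grip_force: 3

```text
time: 24.72
ee_pos: [0.5556, 0.2521, 0.1653]
eef_rot: [2.444, 1.974, -0.0]
force: [-0.7, -0.5, 0.2]
width: 0.349
grip_force: 0.0
```

Lift clear slowly and check.

>>> servo_tool:
  motion:
    - [0.65, 0, 0, -0.3, 0]
    - [0.65, 0, 0, -0.5, 0]
    - [0.65, 0, 0, -0.7, 0]
    - [0.65, 0, 0, -0.7, 0]
    - [0.65, -0.3, 0, -0.7, 0]
    - [0.65, -1, 0, 0, 0]
    - [0.65, -1, 0, 0, 0]
    - [0.65, -1, 0, 0, 0]
    - [0.65, -0.6, 0, 0, 0]
    - [0.65, 0, 0, 0, 0]

```text
time: 25.55
ee_pos: [0.5303, 0.1346, 0.2537]
eef_rot: [2.445, 1.97, -0.0]
force: [0.2, 0.2, -0.5]
width: 0.347
grip_force: 0.0
```

>>> servo_tool:
  motion:
    - [0.65, 0, 0, 0, 0]
    - [0.65, 0, 0, 0, 0]
    - [0.65, 0, 0, 0, 0]
    - [0.65, 0, 0, 0, 0]
    - [0.65, 0, 0, 0, 0]
    - [0.65, 0, 0, 0, 0]
    - [0.65, 0, 0, 0, 0]
    - [0.65, 0, 0, 0, 0]
    - [0.65, 0, 0, 0, 0]
    - [0.65, 0, 0, 0, 0]

```text
time: 26.38
ee_pos: [0.531, 0.1377, 0.2524]
eef_rot: [2.444, 1.974, -0.0]
force: [-0.6, 0.2, 0.1]
width: 0.35
grip_force: 0.0
```

```bash
python3 - <<'E'
from h import *
np.set_printoptions(precision=4,suppress=True,linewidth=200)
o=r.observe();p,d=camera("wrist");print(o["time"],o["ee_pos"],o["force"])
cv2.imwrite("pics/w6.png",cv2.resize(p[...,::-1],(800,600),interpolation=cv2.INTER_CUBIC))
X=cloud("wrist",d,o)[d>0];u=-(X[:,:2]-H)@ex*1e3;y=(X[:,:2]-H)@ey*1e3
Q=np.c_[u,y,X[:,2]*1e3]
for lo,hi in((216,236),(204,214),(190,202),(176.5,182)):
    s=Q[(Q[:,2]>lo)&(Q[:,2]<hi)&(abs(y)<26)&(u>32)&(u<75)]
    if len(s)>4:print(lo,len(s),s.min(0),s.mean(0),s.max(0),cv2.minAreaRect(s[:,:2].astype(np.float32)))
s=Q[(u>80)&(u<100)&(abs(y)<20)&(Q[:,2]>140)];print("bar",s[:,2].max())
E
```

```text
26.3833 [0.531  0.1377 0.2524] [-0.5779  0.2021  0.0988]
216 781 [ 40.1788 -11.5767 216.1488] [ 45.9688   0.0201 224.8067] [ 52.4334  12.5007 227.5176] ((46.313873291015625, 0.4622621536254883), (24.07887840270996, 12.249306678771973), 89.93136596679688)
204 40 [ 39.7219 -11.5449 204.9446] [ 47.1876  -8.442  210.2478] [ 52.5365  10.1943 213.8896] ((50.257041931152344, -2.5740623474121094), (23.590974807739258, 10.669682502746582), 56.167083740234375)
190 30 [ 40.1971 -11.6629 190.2003] [ 46.1458 -11.0449 197.3295] [ 52.2528  -9.0403 201.868 ] ((46.21270751953125, -10.378470420837402), (2.5614354610443115, 12.056295394897461), 89.45336151123047)
176.5 232 [ 32.0016 -21.2674 176.5032] [ 36.321   -1.6445 178.3719] [ 52.0264  22.8443 181.5416] ((40.22529220581055, 0.03392219543457031), (19.427000045776367, 42.80116271972656), 10.47978687286377)
bar 167.88879652350101
```

View pics/w6.png

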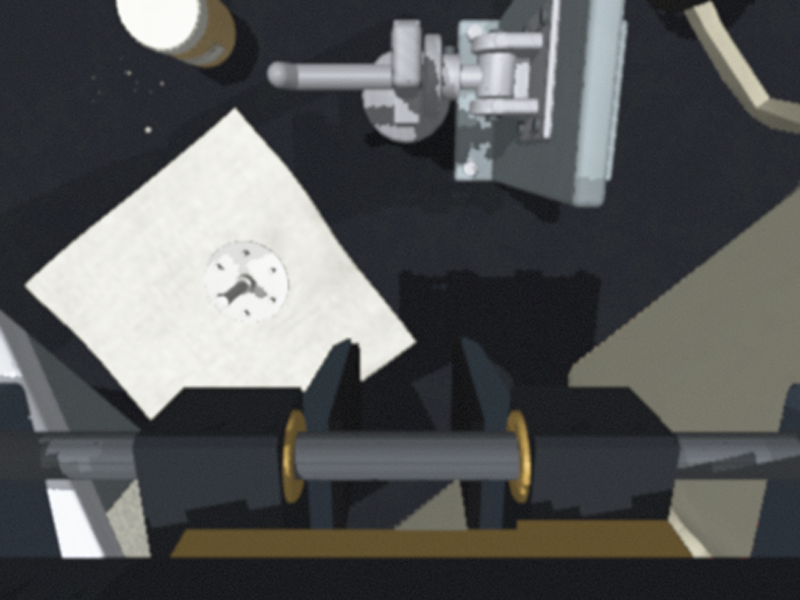

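The weight hangs on the bar at (405,75) next to the collar, straight and square, and nothing touches it. It sits about 46 mm out and 0.4 mm off sideways, with its tab top at about 226 mm. I'm handing in.

```bash
python3 -c "
from station import r
print(r.close_job())"
```

```text
the job is handed in; nothing more can be done
None
```

The job is handed in at about 26 s: the hook is open on its stop, the weight was pressed on the collar at about 10 N, and it now hangs straight and at rest on the bar, about 46 mm out from the hinge; no verdict was returned.

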